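Gauge a glass bar against a flip stop

TASK

Set the long glass bar to length on the cutting jig: flip the hinged stop fully down onto the fence, then slide the bar, lying flat on the bed and flat against the fence, along the fence until its end bears on the tip of the stop's brass gauge screw, and hold it there for about a second with a light, steady push of some 5 N; glass chips, so never push hard. Let go of the bar, then flip the stop back up to upright without shifting the gauged bar. Leave the short glass offcut and the amber tumbler alone.

Things in the scene. Friction and masses are not known exactly. Their poses are not given: they have to be found in the camera images.
- jig: Fixed jig: plywood bed (x -105 to 45, y -185 to 170 mm, top at z = 12 mm) with an aluminium fence along it (x 0 to 40 mm, whole length, top at z = 22 mm, so 10 mm above the bed). Origin at table level in the plane of the fence's front face; x points from the bed into the fence, away from the robot; y runs along the fence, leftwards, to the stop; z up.
- stop_hinge (a point): Middle of the flip stop's hinge axis, on a steel carriage (44 mm long in y) clamped on top of the fence; axes parallel to the jig's. At x = 20, z = 46 mm in the jig's frame; its y (80 to 130 mm) differs from start to start but stays fixed during the work.
- flip_stop (a joint): Hinge angle of the steel flip stop, rad: 0 = fully down on the fence, arm level, pointing to the robot (-x of the jig); 1.57 = arm straight up; end stops at 0 and 1.7; positive lifts. Starts at 1.25 to 1.65. The hinge is stiff (0.2 N m, about 2.4 N at the knob) and stays at any angle.
- stop_knob (a point): Centre of the dark steel round cross bar at the end of the stop's arm: 16 mm diameter, 26 mm long in y, its flat ends can be pinched along y from above and it may turn in the fingers. From stop_hinge it is at x = -85, z = +6 mm with the stop down and swings about the hinge axis (at 1.57 rad: x = +6, z = +85 mm). The arm is 14 mm wide in y.
- stop_foot (a point): Point on the stop's foot (steel block, 12 mm thick in y, 26 mm wide) where the brass gauge screw comes out towards -y; with the stop down at x = -34, y = -6, z = -20 mm from stop_hinge, on the bar's centre line. The screw's 13 mm wide tip stands 4 to 14 mm beyond this point: set anew each time, not measured, to be found by touch. Locked and rigid: force rises steeply.
- bar_center (a point): Centre (half-way up) of the long loose bar of green glass, 28 x 160 x 28 mm, about 0.28 kg; y is its length, +y end towards the stop. Starts flat on the bed, short of the stop, 25 to 50 mm off the fence, within 0.2 rad of parallel. Flat on bed and fence its centre is at x = -34, z = -20 mm from stop_hinge; its upper 18 mm stand above the fence and can be gripped. Drags with 1 to 4 N, more if pressed.
- offcut_center (a point): Centre of the short green glass offcut, 28 x 60 x 28 mm, loose on the table to the right of the jig. A bystander, not to be moved.
- tumbler: Amber drinking glass, 62 mm wide, 82 mm high, origin at the centre of its underside, loose on the table to the right of the jig. A bystander, not to be moved.

How it is judged:
On the way, in this order (a step that is already met when the one before it is completed fails the run):
1. the stop lies fully down on the fence (below 0.04 rad) (value of joint flip_stop below 0.04 rad), for 0.2 s.
2. with the stop down, the bar lies flat on the bed and against the fence (within 2.5 mm and 0.03 rad) and presses on the stop with more than 2 N for 0.3 s (value of joint flip_stop below 0.05 rad and contact force between bar and flip_stop above 2 N and x of bar_center in the frame of stop_hinge between -0.0365 and -0.0315 m and z of bar_center in the frame of stop_hinge between -0.024 and -0.016 m and angle between the y axis of bar_center and the y axis of stop_hinge, either way round below 0.03 rad), for 0.3 s.
At the end, for the whole second after the job is handed in: The stop is up (above 1.2 rad); the bar lies still, flat on the bed and flat against the fence (within 2.5 mm and 0.03 rad), where it was gauged: its centre 87 to 103 mm short of the hinge point along the fence (value of joint flip_stop above 1.2 rad and y of bar_center in the frame of stop_hinge between -0.103 and -0.087 m and x of bar_center in the frame of stop_hinge between -0.0365 and -0.0315 m and z of bar_center in the frame of stop_hinge between -0.024 and -0.016 m and angle between the y axis of bar_center and the y axis of stop_hinge, either way round below 0.03 rad and linear speed of bar below 0.01 m/s); the robot touches nothing.
It fails at once if the bar pressed on the stop with more than 20 N (contact force between bar and flip_stop above 20 N).
It fails at once if the bar was shifted (faster than 20 mm/s) in the last 25 mm before the stop while the stop was not down (above 0.15 rad) (value of joint flip_stop above 0.15 rad and y of bar_center in the frame of stop_hinge above -0.115 m and linear speed of bar above 0.02 m/s).
It fails at once if the offcut was moved by more than 15 mm (distance of offcut_center from where it was at the start of the episode above 0.015 m).
It fails at once if the tumbler was moved by more than 15 mm (distance of tumbler from where it was at the start of the episode above 0.015 m).
It also fails if it takes over 72 s, if anything falls off the work surface, if the arm or the gripper's body presses on something with over 40 N, if the wrist force passes 120 N, or if a joint passes its speed limit or range.

ROBOT

A 6-joint arm with a two-finger parallel gripper is mounted at the origin on a cart in front of the work surface, level with it; the furniture and walls round the work are solid. World frame = base frame: x ahead of the robot, y to its left, z up, the work surface at z = 0. Lengths are in m, angles in rad, forces in N, time in s.
With the tool pointing down it reaches from about 0.325 to 0.85 m from the base axis. Payload 15.5 kg.
Tool frame: the origin (TCP) lies on the centre line of the jaws, within the pads' length; the fingertips stand env.tips_ahead ahead of it and the grasp point (between the pads) lies 5 mm behind it (env.tips_ahead is the distance from the TCP to the fingertips, in m); x points along the fingers, z is the direction in which the jaws open and shut, and the axes are right-handed (so a half turn about x gives the same grasp; the last joint's range is limited). The gripper opens to 91 mm and grips with 3 to 60 N. Pads are 32 mm wide; open, the fingers measure 118 mm over their backs; the gripper's body (76 mm by 178 mm) begins 60 mm behind the grasp point.
Start: joints at [1.056, 0.494, 1.345, -0, 1.302, -0.096], TCP at [0.254, 0.571, 0.228] pointing down, gripper open.
Joint ranges: [-2.91, 2.91], [-0.82, 2.16], [0.22, 2.67], [-1.22, 4.37], [0.12, 2.79], [-3.08, 3.08]. Speed limits (rad/s): [1.89, 1.89, 2.57, 3.01, 3.01, 3.01].

INTERFACE

Orientations are given as a unit quaternion [w, x, y, z].
In Python, from bench import env gives the robot as it stands.
- The arm moves only by the tool drive_tool, never from a script. Its argument "rows" is a list of rows, each an object of numbers: "tx", "ty", "tz": the shift along the tool's x, y, z in m; "ax", "ay", "az": the turn, a rotation vector about the tool's x, y, z in rad; "hand": the closure, from 0 (fully open) to 1 (shut). A call has 1 to 12 rows; each row is the pose to reach, as a shift and turn from the pose measured when the call began, along the tool's axes at that moment; what a row does not reach only later rows make up. A row lasts 1/8 s, in which the tool goes at most 62.5 mm and 10.7 degrees, less where a joint would pass 70% of its speed; a pose out of reach is approached as far as the arm can. A call with a gripper value outside its range is refused whole. The fingers move at their own pace and stop on an object; "grip_force" is the grip in N (left out, the last holds). Time passes only in rows, so rows that repeat a pose let the fingers close. It gives the time, the measured TCP pose, the force and the opening at its end, in the units of the state.
- env.get_obs(): the state, without advancing time (a new reading comes with each control period).
- env.read_camera(name): name is "scene" or "side" or "wrist"; returns the picture (420x560x3 uint8, red, green, blue); there is no depth.
- env.camera_params(name): a dict with "vertical_fov" (degrees; the focal length in pixels is half the picture's height over the tangent of half this angle, whatever the lens; pixels are square), "cx", "cy" (the principal point, pixels), "eye" and "rotation" of the camera in the world. Camera axes: x right, y down, z forward; pixel columns grow to the right and rows downward; lengths in m; the calibration is good to about 2 mm. The wrist camera is an equidistant fisheye: a pixel r from the principal point sees the ray r / f radians off the axis. A picture is of the moment at which its call begins: read the wrist's pose just before it. camera_params takes no time and is no camera call; for the wrist camera it gives the pose at the moment of the call.
- env.finish_job(): hands the job in, once; it reports no verdict.
The state is a dict: "time": time; "joint_pos": joint angles; "dq": joint speeds; "effort": joint torques, N m; "tool_pos": TCP position; "tool_rot": TCP orientation; "force": force on the tool from outside, world axes, zero at the start; "moment": the same for the moment, N m; "grip_width": finger opening in m.
Only numpy, scipy, OpenCV 4.12 (cv2) and the standard library are available. Lean on these libraries where they do the work, as an engineer would, in place of code of your own. Each camera call takes 0.05 s, during which the arm holds its last target.

## Working session

There is one attempt and no reset: what is moved stays moved. The work goes in short steps, Python scripts to look and compute and a tool call to move; the robot and the scene stay as the last step left them, time stands still between calls to the robot, and variables do not carry over. Pictures are saved under pics/ and viewed, and the job is handed in when it is done.

Besides the shell and the picture viewer there is one more tool, called after "Call:" as name([rows], argument=value, ...), one row to a line, values as JSON. drive_tool: Moves the arm, as the interface text tells. Its arguments: {"type":"object","properties":{"rows":{"type":"array"},"grip_force":{"type":"number"}},"required":["rows"]}

```bash
ls; mkdir -p pics; python3 - <<'E'
from bench import env
import cv2
o=env.get_obs()
print(o, env.tips_ahead)
for n in ["scene","side","wrist"]:
    p=env.camera_params(n); print(n,p)
    im=env.read_camera(n); cv2.imwrite(f"pics/{n}0.png",im[:,:,::-1])
E
```

```text
pics
{'time': 0.0, 'joint_pos': array([ 1.05647046e+00,  4.94168695e-01,  1.34613566e+00,  1.70256009e-05,
        1.30247673e+00, -9.55146716e-02]), 'dq': array([ 0.00161514, -0.00027224, -0.00162529, -0.00057375, -0.00083265,
       -0.00117084]), 'effort': array([ 9.89584623e-04, -8.78804469e+01, -3.81854546e+01,  7.10175675e-02,
        5.29540563e-02, -2.55085624e-04]), 'tool_pos': array([0.25399527, 0.57067017, 0.22734572]), 'tool_rot': array([ 0.59264207, -0.38532572,  0.59339263,  0.3849476 ]), 'force': array([ 0.2852876 , -0.10447157,  0.05235152]), 'moment': array([-0.01187639,  0.01258186,  0.03170303]), 'grip_width': 0.09137324611925228} 0.014
scene {'vertical_fov': 50.46637461057637, 'cx': 276.5441432927476, 'cy': 217.37144847391556, 'eye': array([ 0.13032371, -0.73474252,  0.59262387]), 'rotation': array([-0.4472403 ,  0.86465182, -0.19910913,  0.11273374])}
side {'vertical_fov': 43.563450347327326, 'cx': 274.0257483791723, 'cy': 210.35145864767304, 'eye': array([ 0.08644984, -0.97460873,  0.48594085]), 'rotation': array([-0.5434498 ,  0.81596062, -0.16368422,  0.10990027])}
wrist {'vertical_fov': 65.70646984690485, 'cx': 283.6816806566957, 'cy': 209.7205965669796, 'eye': array([0.19091453, 0.60007638, 0.38335171]), 'rotation': array([0.10536798, 0.83179411, 0.54076365, 0.06775568])}
```

View pics/scene0.png

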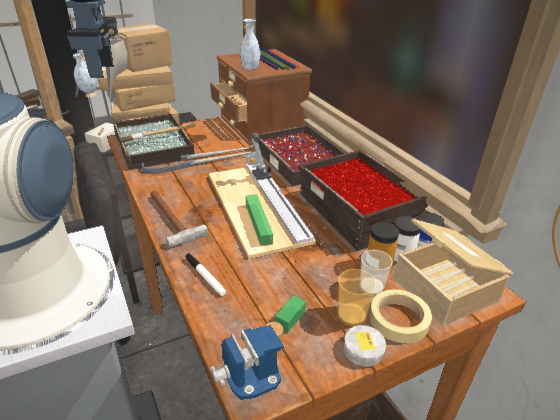

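View pics/side0.png

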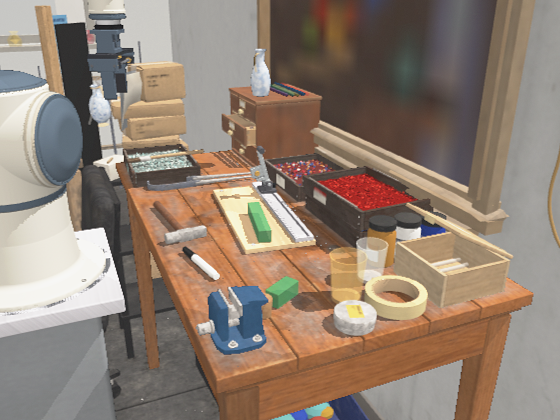

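View pics/wrist0.png

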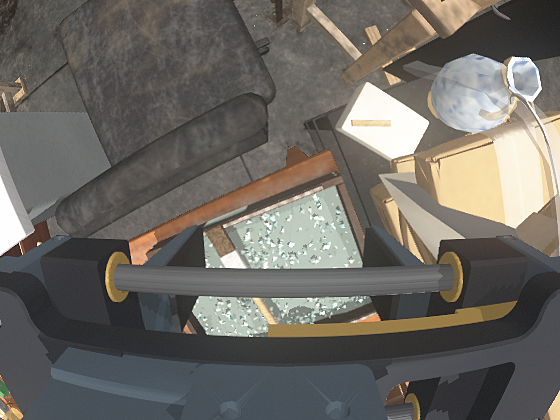

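The arm is at the upper left. The jig is at about (265,205) in the scene view with the green bar on its bed, the stop upright near (258,155), the offcut at (290,313) and the tumbler at (352,297). I'll enlarge these next.

```bash
cat > h.py <<'E'
import numpy as np, cv2
from scipy.spatial.transform import Rotation as R
def rot(q): return R.from_quat([q[1],q[2],q[3],q[0]]).as_matrix()
def ray(p,uv,fish=False):
    f=210/np.tan(np.radians(p['vertical_fov']/2))
    d=np.array([uv[0]-p['cx'],uv[1]-p['cy']])/f
    if fish:
        t=np.hypot(*d); v=np.array([*(d/max(t,1e-9)*np.sin(t)),np.cos(t)])
    else: v=np.array([*d,1.]); v/=np.linalg.norm(v)
    return rot(p['rotation'])@v
def proj(p,X,fish=False):
    f=210/np.tan(np.radians(p['vertical_fov']/2))
    c=(np.atleast_2d(X)-p['eye'])@rot(p['rotation'])
    if fish:
        r=np.hypot(c[:,0],c[:,1]); t=np.arctan2(r,c[:,2]); s=t/np.maximum(r,1e-9)
        return np.c_[c[:,0]*s,c[:,1]*s]*f+[p['cx'],p['cy']]
    return c[:,:2]/c[:,2:]*f+[p['cx'],p['cy']]
def onz(p,uv,z,fish=False):
    d=ray(p,uv,fish); return p['eye']+d*(z-p['eye'][2])/d[2]
def tri(obs):
    A=np.zeros((3,3));b=np.zeros(3)
    for p,uv,fi in obs:
        d=ray(p,uv,fi);P=np.eye(3)-np.outer(d,d);A+=P;b+=P@p['eye']
    X=np.linalg.solve(A,b)
    return X,[float(np.hypot(*(proj(p,X,fi)[0]-uv))) for p,uv,fi in obs]
E
python3 - <<'E'
import cv2
for n,(x,y,w,h) in {"scene":(200,125,130,140),"side":(200,140,130,120)}.items():
    im=cv2.imread(f"pics/{n}0.png")[y:y+h,x:x+w]
    s=min(800//w,600//h)
    cv2.imwrite(f"pics/{n}0c.png",cv2.resize(im,None,fx=s,fy=s,interpolation=cv2.INTER_CUBIC)); print(n,s)
E
```

```text
scene 4
side 5
```

View pics/scene0c.png

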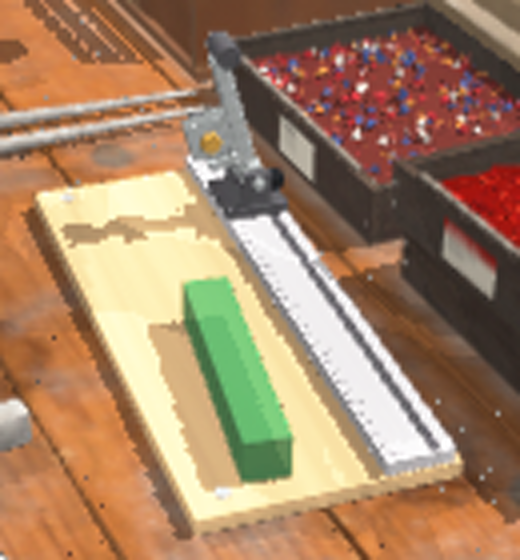

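View pics/side0c.png

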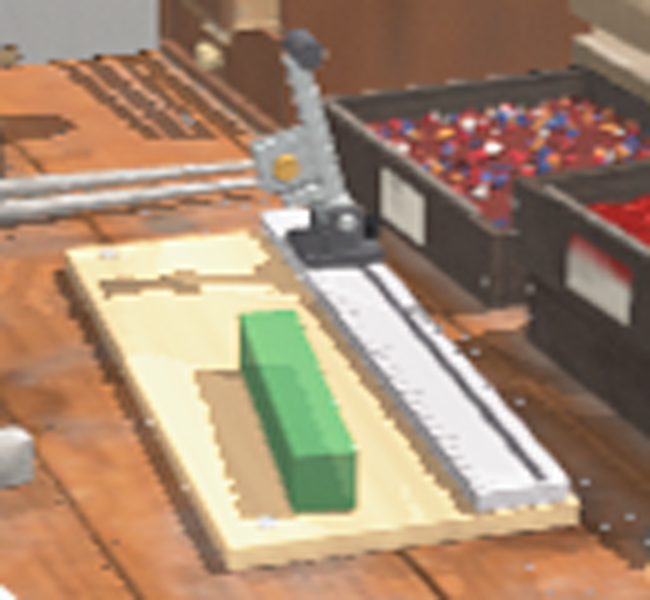

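Both crops show the jig corners and the bar, with its near end at about (270,240) in the scene view. They also show the dark knob at scene (255.5,136.5) and side (261,149.6), and the brass screw on the raised foot. Next I'll fit poses.

```bash
cat > fit.py <<'E'
from h import *
from bench import env
from scipy.optimize import least_squares
S=env.camera_params("scene");D=env.camera_params("side")
s=lambda *a:np.array(a)/4+[200,125]; d=lambda *a:np.array(a)/5+[200,140]
J=[(-105,170,12),(-105,-185,12),(45,-185,12),(0,-185,22),(40,-185,22)]
js=[s(37,193),s(192,522),s(462,461),s(383,464),s(455,450)]
jd=[d(66,250),d(226,553),d(577,500),d(480,497),d(571,483)]
J=np.array(J)/1e3
for a,b in zip(js,jd): print(tri([(S,a,0),(D,b,0)]))
def place(m,v): return m@R.from_euler('z',v[2]).as_matrix().T+[v[0],v[1],v[3] if len(v)>3 else 0]
def fit(m,a,b,v0,z=True):
    f=lambda v:np.r_[(proj(S,place(m,v))-a).ravel(),(proj(D,place(m,v))-b).ravel()]
    return least_squares(f,v0)
r=fit(J,np.array(js),np.array(jd),[.5,0,0]);print('jig',r.x,np.round(r.fun,1))
r4=fit(J,np.array(js),np.array(jd),[.5,0,0,0]);print('jig4',r4.x)
j=r.x
B=np.array([(-14,80,28),(14,80,28),(14,-80,28),(-14,-80,28),(-14,-80,0),(14,-80,0)])/1e3
bs=[s(185,287),s(227,278),s(291,437),s(245,446),s(243,480),s(291,474)]
bd=[d(240,318),d(296,309),d(356,452),d(294,458),d(295,510),d(356,507)]
r=fit(B,np.array(bs),np.array(bd),[.5,0,0,.012]);print('bar',r.x,np.round(r.fun,1))
c=R.from_euler('z',-j[2]).as_matrix()@(np.array([r.x[0]-j[0],r.x[1]-j[1],r.x[3]]));print('bar in jig',c,r.x[2]-j[2])
k,e=tri([(S,s(222,46),0),(D,d(305,48),0)]);print('knob',k,e)
c=R.from_euler('z',-j[2]).as_matrix()@(k-[j[0],j[1],0]);print('knob in jig',c)
E
python3 fit.py
```

```text
(array([0.43437452, 0.25423385, 0.01362281]), [0.6332925324175981, 0.6431499020504567])
(array([ 0.39625108, -0.09046012,  0.00883055]), [0.33359549959421225, 0.3394216060435797])
(array([ 0.54131778, -0.11255825,  0.01526941]), [0.3854439073105796, 0.3956925626380929])
(array([ 0.50207636, -0.09986813,  0.01784406]), [0.18832810718464252, 0.1927805964683509])
(array([ 0.53861815, -0.11040116,  0.02226216]), [0.027643760834928442, 0.028325221118841164])
jig [ 0.5201667   0.07846009 -0.11424312] [-0.9 -0.3 -0.5 -0.1  0.   0.5  0.2  0.2 -0.1 -0.1  0.4 -0.2  0.1 -0.8
  0.9  0.7 -0.4 -0.5 -0.  -0. ]
jig4 [ 0.52109198  0.08065026 -0.11338246 -0.0015565 ]
bar [ 4.61237973e-01  3.87016989e-06 -2.13436405e-01  1.01054937e-02] [-1.2 -1.9  0.1 -1.   0.4 -0.5 -1.4 -0.9 -0.8  1.3  0.2  0.9 -0.2 -1.1
  0.7 -0.2  1.2 -0.  -0.1 -0.2 -0.2  1.9  1.2  1.4]
bar in jig [-0.04960099 -0.08466235  0.01010549] -0.09919328894177439
knob [0.53820391 0.18379934 0.12811243] [0.06824100801613901, 0.06816152533253626]
knob in jig [0.00591151 0.10670873 0.12811243]
```

```bash
cat >> h.py <<'E'
JX,JY,JT=0.5206,0.0795,-0.114
def jw(p):  # jig->world
    return R.from_euler('z',JT).as_matrix()@np.array(p,float)+[JX,JY,0]
def wj(p): return R.from_euler('z',-JT).as_matrix()@(np.array(p,float)-[JX,JY,0])
def goal(pos,zyaw,o):
    """row from current pose to world pos with tool x down and tool z horizontal at yaw zyaw (either way)"""
    M=rot(o['tool_rot']);best=None
    for a in (zyaw,zyaw+np.pi):
        x=np.array([0,0,-1.]);z=np.array([np.cos(a),np.sin(a),0]);y=np.cross(z,x)
        G=np.c_[x,y,z]; rv=R.from_matrix(M.T@G).as_rotvec()
        if best is None or np.linalg.norm(rv)<np.linalg.norm(best): best=rv
    return M.T@(np.array(pos)-o['tool_pos']),best
E
python3 - <<'E'
from h import *
from bench import env
S=env.camera_params("scene");o=env.get_obs()
print(onz(S,(237,152),0),onz(S,(310,122),0), onz(S,(217,135),0),onz(S,(265,160),0.05))
print(rot(o['tool_rot']).round(3))
w=jw([-14+0,107,130]/np.array(1000.));print(w)
for a in (JT+np.pi/2,JT-np.pi/2): print(goal([w[0],w[1],.23],a,o))
E
```

```text
[ 5.58328244e-01  3.62708353e-01 -1.11022302e-16] [0.86324417 0.46580506 0.        ] [0.54594168 0.49676456 0.        ] [0.57079322 0.19782424 0.05      ]
[[-0.    -0.914  0.407]
 [-0.001  0.407  0.914]
 [-1.     0.    -0.001]]
[0.51886247 0.18739801 0.13      ]
(array([-0.0023386 , -0.39784525, -0.24251841]), array([-3.04792909e-01, -9.49747750e-04, -2.21077483e-04]))
(array([-0.0023386 , -0.39784525, -0.24251841]), array([-3.04792909e-01, -9.49747750e-04, -2.21077483e-04]))
```

```bash
python3 - <<'E'
from h import *
from bench import env
o=env.get_obs()
w=jw([.006,.107,.24]);print(w,goal(w,JT+np.pi/2,o))
E
```

```text
[0.53873265 0.18512295 0.24      ] (array([-0.01234582, -0.41692269, -0.23652618]), array([-3.04792909e-01, -9.49747750e-04, -2.21077483e-04]))
```

Call:
drive_tool([
  {"tx":-0.02,"ty":-0.06,"tz":-0.035,"ax":-0.1,"hand":0.3},
  {"tx":-0.02,"ty":-0.115,"tz":-0.065,"ax":-0.2,"hand":0.3},
  {"tx":-0.02,"ty":-0.17,"tz":-0.095,"ax":-0.305,"hand":0.3},
  {"tx":-0.02,"ty":-0.22,"tz":-0.125,"ax":-0.305,"hand":0.3},
  {"tx":-0.02,"ty":-0.27,"tz":-0.155,"ax":-0.305,"hand":0.3},
  {"tx":-0.02,"ty":-0.32,"tz":-0.18,"ax":-0.305,"hand":0.3},
  {"tx":-0.02,"ty":-0.37,"tz":-0.21,"ax":-0.305,"hand":0.3},
  {"tx":-0.02,"ty":-0.417,"tz":-0.2365,"ax":-0.305,"hand":0.3},
  {"tx":-0.02,"ty":-0.417,"tz":-0.2365,"ax":-0.305,"hand":0.3},
  {"tx":-0.02,"ty":-0.417,"tz":-0.2365,"ax":-0.305,"hand":0.3},
  {"tx":-0.02,"ty":-0.417,"tz":-0.2365,"ax":-0.305,"hand":0.3},
])

```text
invalid input at $.rows[0]: expected keys tx, ty, tz, ax, ay, az, hand
```

```bash
cat > snap.py <<'E'
import sys,pickle,cv2
from bench import env
o=env.get_obs()
for n in sys.argv[2].split(','):
    p=env.camera_params(n);im=env.read_camera(n)
    cv2.imwrite(f"pics/{n}{sys.argv[1]}.png",im[:,:,::-1]);pickle.dump(p,open(f"pics/{n}{sys.argv[1]}.pkl","wb"))
print(o['time'],o['tool_pos'],o['force'],o['grip_width'])
E
python3 snap.py 1 wrist,scene,side
```

```text
0.15 [0.25401974 0.57074296 0.22745597] [ 0.47514309  0.86675381 -0.71635603] 0.09085290455645982
```

Call:
drive_tool([
  {"tx":-0.02,"ty":-0.06,"tz":-0.035,"ax":-0.1,"ay":0,"az":0,"hand":0.3},
  {"tx":-0.02,"ty":-0.115,"tz":-0.065,"ax":-0.2,"ay":0,"az":0,"hand":0.3},
  {"tx":-0.02,"ty":-0.17,"tz":-0.095,"ax":-0.305,"ay":0,"az":0,"hand":0.3},
  {"tx":-0.02,"ty":-0.22,"tz":-0.125,"ax":-0.305,"ay":0,"az":0,"hand":0.3},
  {"tx":-0.02,"ty":-0.27,"tz":-0.155,"ax":-0.305,"ay":0,"az":0,"hand":0.3},
  {"tx":-0.02,"ty":-0.32,"tz":-0.18,"ax":-0.305,"ay":0,"az":0,"hand":0.3},
  {"tx":-0.02,"ty":-0.37,"tz":-0.21,"ax":-0.305,"ay":0,"az":0,"hand":0.3},
  {"tx":-0.02,"ty":-0.417,"tz":-0.2365,"ax":-0.305,"ay":0,"az":0,"hand":0.3},
  {"tx":-0.02,"ty":-0.417,"tz":-0.2365,"ax":-0.305,"ay":0,"az":0,"hand":0.3},
  {"tx":-0.02,"ty":-0.417,"tz":-0.2365,"ax":-0.305,"ay":0,"az":0,"hand":0.3},
])

```text
time: 1.55
tool_pos: [0.5386, 0.1853, 0.2477]
tool_rot: [0.528, -0.47, 0.528, 0.471]
force: [-0.9, 1.0, -0.7]
grip_width: 0.0636
```

```bash
python3 snap.py 1 wrist
```

```text
1.55 [0.538618   0.18531765 0.24765862] [-0.89121386  0.99296131 -0.66001227] 0.06364707693620751
```

View pics/wrist1.png

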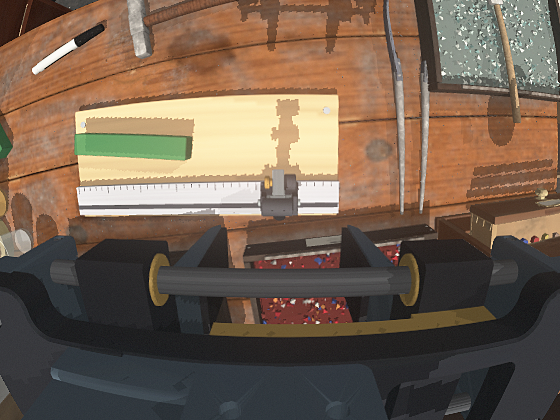

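The wrist view shows the jig from above: bar end at about (191,148), carriage at about (280,197), stop at about (280,180). I'll overlay predictions on a crop.

```bash
cat > ov.py <<'E'
import sys,pickle
from h import *
n=sys.argv[1];fi='wrist' in n
p=pickle.load(open(f"pics/{n}.pkl","rb"));im=cv2.imread(f"pics/{n}.png")
x,y,w,h,s=map(int,sys.argv[2:7])
im=cv2.resize(im[y:y+h,x:x+w],None,fx=s,fy=s,interpolation=cv2.INTER_CUBIC)
pts=eval(sys.argv[7]) if len(sys.argv)>7 else []
for q in pts:
    u=(proj(p,jw(np.array(q)/1e3),fi)[0]-[x,y]+.5)*s
    cv2.drawMarker(im,tuple(int(v) for v in u),(255,0,255),cv2.MARKER_CROSS,12,1); print(q,(u/s+[x,y]-.5).round(1))
cv2.imwrite(f"pics/{n}_ov.png",im)
E
python3 ov.py wrist1 70 85 285 140 2 "[(-105,170,12),(-105,-185,12),(0,170,22),(0,-185,22),(40,170,22),(40,-185,22),(6,107,129),(20,107,46)]"
python3 -c "
import pickle;print(pickle.load(open('pics/wrist1.pkl','rb')))"
```

```text
(-105, 170, 12) [335.6  94.7]
(-105, -185, 12) [ 71.8 110.2]
(0, 170, 22) [335.4 181.9]
(0, -185, 22) [ 72.7 185.7]
(40, 170, 22) [334.2 214.2]
(40, -185, 22) [ 76.3 213.5]
(6, 107, 129) [282.5 208.6]
(20, 107, 46) [282.8 202.7]
{'vertical_fov': 65.70646984690485, 'cx': 283.6816806566957, 'cy': 209.7205965669796, 'eye': array([0.46997575, 0.19407225, 0.40365801]), 'rotation': array([0.09331338, 0.74027209, 0.66058773, 0.08314866])}
```

View pics/wrist1_ov.png

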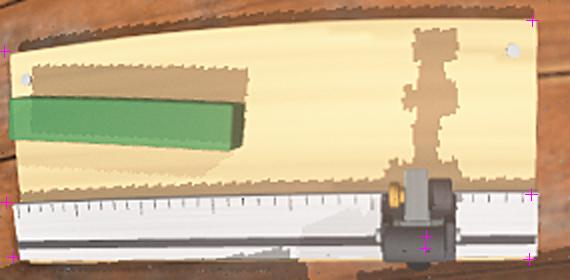

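```bash
python3 ov.py wrist1 245 160 70 65 9
```

```text
(no output)
```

View pics/wrist1_ov.png

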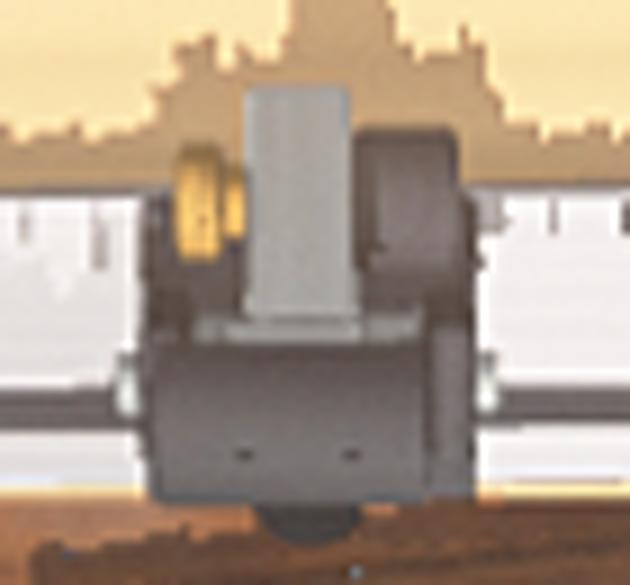

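```bash
cat > fit2.py <<'E'
exec(open('fit.py').read().split("for a,b in zip")[0])
import pickle
W=pickle.load(open('pics/wrist1.pkl','rb'))
w=lambda *a:np.array(a)/2+[70,85]-.5
jw_=np.array([w(537,19),w(10,52),None,w(16,203),None][0:2]+[w(16,203)]+[w(538,193),w(537,262),w(17,262)])
JW=np.array([(-105,170,12),(-105,-185,12),(0,-185,22),(0,170,22),(40,170,22),(40,-185,22)])/1e3
def place(m,v): return m@R.from_euler('z',v[2]).as_matrix().T+[v[0],v[1],v[3] if len(v)>3 else 0]
f=lambda v:np.r_[(proj(S,place(J,v))-js).ravel(),(proj(D,place(J,v))-jd).ravel(),(proj(W,place(JW,v),1)-jw_).ravel()]
r=least_squares(f,[.52,.08,-.11],loss='soft_l1');print(r.x);print(np.round(f(r.x),1))
g=lambda v:(proj(W,place(JW,v),1)-jw_).ravel()
r2=least_squares(g,[.52,.08,-.11],loss='soft_l1');print('wrist only',r2.x,np.round(g(r2.x),1))
K=np.array([276.5,206.4])
k,e=tri([(S,s(222,46),0),(D,d(305,48),0),(W,K,1)]);print('knob3',k,e)
for v in (r.x,r2.x): print(R.from_euler('z',-v[2]).as_matrix()@(k-[v[0],v[1],0]))
k=onz(W,K,.128,1);print(k);print(R.from_euler('z',-r2.x[2]).as_matrix()@(k-[r2.x[0],r2.x[1],0]))
E
python3 fit2.py
```

```text
[ 0.5212583   0.08273027 -0.10994745]
[-1.3 -0.9 -0.4 -1.4 -0.2 -0.9  0.1 -1.1 -0.3 -1.4  0.1 -0.7  0.3 -1.7
  0.8 -0.3 -0.4 -1.4 -0.1 -1.  -0.1  0.5 -1.2  0.2 -3.   0.3 -0.4  0.6
 -1.  -1.6  0.2 -1.3]
wrist only [ 0.52141987  0.08364102 -0.10875227] [ 0.6  0.4 -0.7  0.3 -2.5  0.5  0.4  0.5 -0.2 -1.8  0.8 -1.1]
knob3 [0.53646163 0.18013681 0.12955283] [0.2131068274424991, 0.1391336789463488, 0.4921878241263569]
[0.0044235  0.09848659 0.12955283]
[0.00447944 0.09755832 0.12955283]
[0.53640162 0.1801302  0.128     ]
[0.0044205  0.09754524 0.128     ]
```

```bash
sed -i 's/^JX,JY,JT=.*/JX,JY,JT=0.5213,0.083,-0.1095\nHY=0.098\ndef knob(t): c,s=np.cos(t),np.sin(t); return np.array([.02-.085*c+.006*s,HY,.046+.006*c+.085*s])/' h.py
python3 - <<'E'
from h import *
from bench import env
o=env.get_obs();w=jw(knob(1.314));print(w)
w=w-[0,0,.002]
g=goal(w,JT+np.pi/2,o);print(g)
M=rot(o['tool_rot'])@R.from_rotvec(g[1]).as_matrix();print(M.round(3))
for t in np.linspace(1.314,-.02,13): print(t.round(3),(M.T@(jw(knob(t))-jw(knob(1.314)))).round(4))
E
```

```text
[0.536199   0.17995248 0.12973663]
(array([ 0.11999937,  0.00140687, -0.0060356 ]), array([-0.00386512, -0.00027423, -0.00061399]))
[[ 0.    -0.994  0.109]
 [ 0.     0.109  0.994]
 [-1.     0.    -0.   ]]
1.314 [0. 0. 0.]
1.203 [0.0023 0.0092 0.    ]
1.092 [0.0055 0.0181 0.    ]
0.98 [0.0098 0.0265 0.    ]
0.869 [0.0149 0.0345 0.    ]
0.758 [0.0209 0.0418 0.    ]
0.647 [0.0277 0.0484 0.    ]
0.536 [0.0352 0.0542 0.    ]
0.425 [0.0432 0.0592 0.    ]
0.313 [0.0518 0.0632 0.    ]
0.202 [0.0608 0.0663 0.    ]
0.091 [0.07   0.0683 0.    ]
-0.02 [0.0794 0.0693 0.    ]
```

Call:
drive_tool([
  {"tx":0.04,"ty":0.0014,"tz":-0.006,"ax":-0.004,"ay":0,"az":0,"hand":0.4},
  {"tx":0.08,"ty":0.0014,"tz":-0.006,"ax":-0.004,"ay":0,"az":0,"hand":0.4},
  {"tx":0.12,"ty":0.0014,"tz":-0.006,"ax":-0.004,"ay":0,"az":0,"hand":0.4},
  {"tx":0.12,"ty":0.0014,"tz":-0.006,"ax":-0.004,"ay":0,"az":0,"hand":0.4},
  {"tx":0.12,"ty":0.0014,"tz":-0.006,"ax":-0.004,"ay":0,"az":0,"hand":0.9},
  {"tx":0.12,"ty":0.0014,"tz":-0.006,"ax":-0.004,"ay":0,"az":0,"hand":0.9},
  {"tx":0.12,"ty":0.0014,"tz":-0.006,"ax":-0.004,"ay":0,"az":0,"hand":0.9},
], grip_force=15)

```text
time: 2.48
tool_pos: [0.5368, 0.1802, 0.1289]
tool_rot: [0.527, -0.472, 0.526, 0.472]
force: [0.3, -0.3, -0.2]
grip_width: 0.0277
```

```bash
python3 snap.py 2 wrist,side; python3 ov.py side2 220 120 80 80 7 "[knob(1.314)*1e3]"
```

```text
2.475 [0.53675204 0.1801931  0.12889144] [ 0.28762178 -0.28010093 -0.23283214] 0.027684386293313584
[  4.2146763  98.        129.7366321] [260.9 149.4]
```

View pics/side2_ov.png

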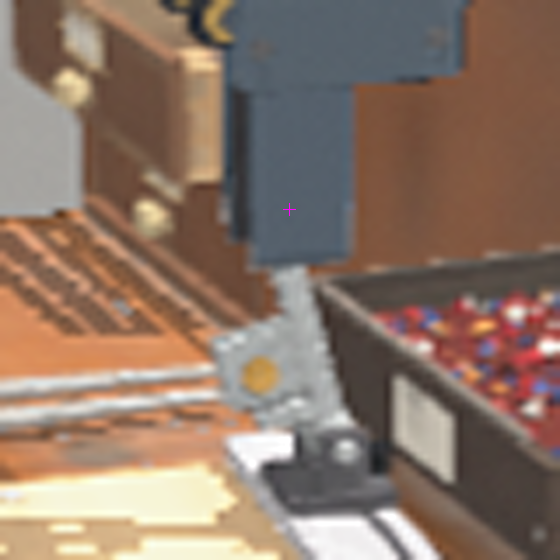

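The fingers straddle the knob, centred on the mark, and the opening of 27.7 mm is close to the knob's 26 mm. Next I swing the stop down along the arc.

Call:
drive_tool([
  {"tx":0,"ty":0,"tz":0,"ax":0,"ay":0,"az":0,"hand":0.9},
  {"tx":0.0035,"ty":0.013,"tz":0,"ax":0,"ay":0,"az":0,"hand":0.9},
  {"tx":0.0098,"ty":0.0265,"tz":0,"ax":0,"ay":0,"az":0,"hand":0.9},
  {"tx":0.0149,"ty":0.0345,"tz":0,"ax":0,"ay":0,"az":0,"hand":0.9},
  {"tx":0.0209,"ty":0.0418,"tz":0,"ax":0,"ay":0,"az":0,"hand":0.9},
  {"tx":0.0277,"ty":0.0484,"tz":0,"ax":0,"ay":0,"az":0,"hand":0.9},
  {"tx":0.0352,"ty":0.0542,"tz":0,"ax":0,"ay":0,"az":0,"hand":0.9},
  {"tx":0.0432,"ty":0.0592,"tz":0,"ax":0,"ay":0,"az":0,"hand":0.9},
  {"tx":0.0518,"ty":0.0632,"tz":0,"ax":0,"ay":0,"az":0,"hand":0.9},
  {"tx":0.0608,"ty":0.0663,"tz":0,"ax":0,"ay":0,"az":0,"hand":0.9},
  {"tx":0.07,"ty":0.0683,"tz":0,"ax":0,"ay":0,"az":0,"hand":0.9},
  {"tx":0.077,"ty":0.069,"tz":0,"ax":0,"ay":0,"az":0,"hand":0.9},
])

```text
time: 4.08
tool_pos: [0.4671, 0.1872, 0.0509]
tool_rot: [0.526, -0.472, 0.527, 0.472]
force: [-4.3, -2.4, 4.8]
grip_width: 0.0257
```

Call:
drive_tool([
  {"tx":0.002,"ty":0,"tz":0,"ax":0,"ay":0,"az":0,"hand":0.9},
  {"tx":0.003,"ty":0,"tz":0,"ax":0,"ay":0,"az":0,"hand":0.9},
  {"tx":0.003,"ty":0,"tz":0,"ax":0,"ay":0,"az":0,"hand":0.9},
])

```text
time: 4.45
tool_pos: [0.4669, 0.1872, 0.0479]
tool_rot: [0.526, -0.472, 0.527, 0.472]
force: [-3.4, -2.8, 5.3]
grip_width: 0.0262
```

```bash
python3 snap.py 3 side,scene; python3 ov.py side3 215 150 70 60 10 "[knob(0)*1e3,(20,98,46),(20,76,46)]"
```

```text
4.45 [0.46692992 0.18720539 0.04793569] [-3.40294544 -2.80715692  5.34771904] 0.026216094723451676
[-65.  98.  52.] [233.9 182.2]
(20, 98, 46) [267.2 181.3]
(20, 76, 46) [269.7 184.1]
```

View pics/side3_ov.png

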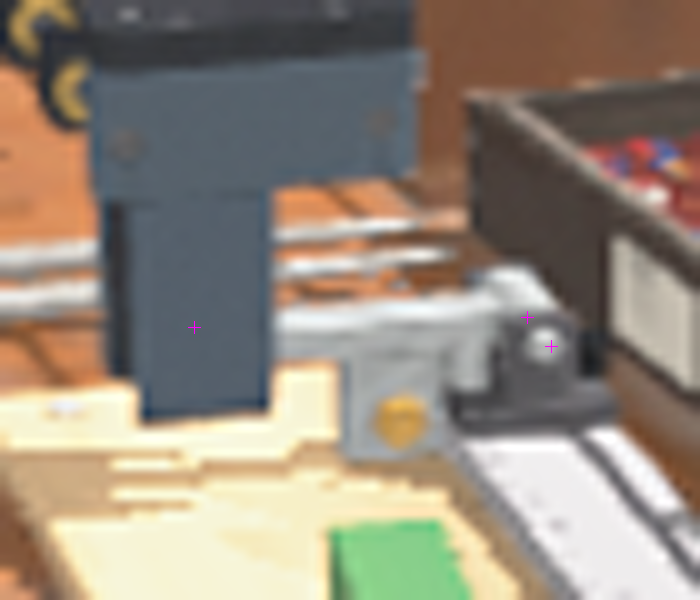

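Call:
drive_tool([
  {"tx":0,"ty":0,"tz":0,"ax":0,"ay":0,"az":0,"hand":0.9},
  {"tx":0.001,"ty":0,"tz":0,"ax":0,"ay":0,"az":0,"hand":0.9},
  {"tx":0.002,"ty":0,"tz":0,"ax":0,"ay":0,"az":0,"hand":0.9},
  {"tx":0.002,"ty":0,"tz":0,"ax":0,"ay":0,"az":0,"hand":0.9},
], grip_force=40)

```text
time: 5.05
tool_pos: [0.4669, 0.1873, 0.0471]
tool_rot: [0.526, -0.472, 0.527, 0.472]
force: [-9.0, -3.4, 34.3]
grip_width: 0.0258
```

The force rose to 34 N with the tool at the expected height, so the stop is on its end stop. I'll release it and move above the bar.

Call:
drive_tool([
  {"tx":0,"ty":0,"tz":0,"ax":0,"ay":0,"az":0,"hand":0.4},
  {"tx":0,"ty":0,"tz":0,"ax":0,"ay":0,"az":0,"hand":0.4},
  {"tx":0,"ty":0,"tz":0,"ax":0,"ay":0,"az":0,"hand":0.4},
  {"tx":-0.03,"ty":0,"tz":0,"ax":0,"ay":0,"az":0,"hand":0.4},
  {"tx":-0.08,"ty":0,"tz":0,"ax":0,"ay":0,"az":0,"hand":0.4},
  {"tx":-0.13,"ty":0,"tz":0,"ax":0,"ay":0,"az":0,"hand":0.4},
], grip_force=20)

```text
time: 5.8
tool_pos: [0.4667, 0.1873, 0.1783]
tool_rot: [0.526, -0.472, 0.527, 0.472]
force: [1.1, 0.7, 0.5]
grip_width: 0.0544
```

```bash
python3 snap.py 4 wrist; python3 ov.py wrist4 0 0 560 300 1 "[(-105,170,12),(-105,-185,12),(0,170,22),(0,-185,22),(40,170,22),(40,-185,22),knob(0)*1e3]"; python3 -c "
from bench import env;from h import *
o=env.get_obs();print(o['joint_pos'].round(3))
print(goal([.461,.003,.16],-.21,o))"
```

```text
5.8 [0.46668137 0.1872939  0.17825622] [1.08216509 0.66506212 0.48725584] 0.05443579899900303
(-105, 170, 12) [354.7 159.3]
(-105, -185, 12) [ 49.  167.4]
(0, 170, 22) [351.3 260.2]
(0, -185, 22) [ 56.9 252.1]
(40, 170, 22) [348.4 293.3]
(40, -185, 22) [ 63.6 280.9]
[-65.  98.  52.] [283.1 207.2]
[ 0.263  0.377  1.697 -0.     1.061 -1.198]
(array([ 0.02377639, -0.0119357 , -0.18490186]), array([-1.46998766, -0.00263602,  0.00630339]))
```

View pics/wrist4_ov.png

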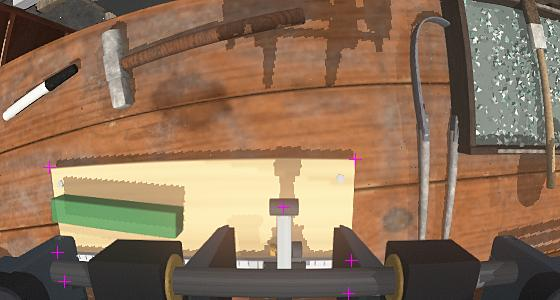

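The stop is down with the knob at (284,207), matching the overlay. The bar spans roughly (54,198) to (183,236). I'll crop the bar.

```bash
python3 ov.py wrist4 40 170 160 80 5; cp pics/wrist4_ov.png pics/w4bar.png;  python3 ov.py wrist1 65 110 140 60 5; cp pics/wrist1_ov.png pics/w1bar.png
```

```text
(no output)
```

View pics/w4bar.png

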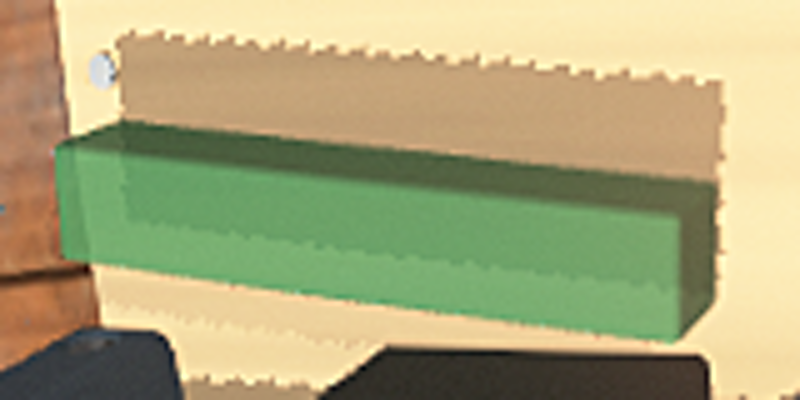

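View pics/w1bar.png

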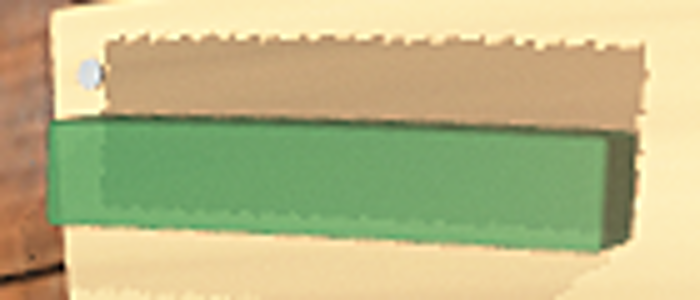

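```bash
cat > fit3.py <<'E'
from h import *
import pickle
from scipy.optimize import least_squares
W1=pickle.load(open('pics/wrist1.pkl','rb'));W4=pickle.load(open('pics/wrist4.pkl','rb'))
a=np.array([(57,148),(680,216),(677,342),(64,259),(716,184),(712,297),(125,122)])/5+[40,170]-.4
b=np.array([(50,122),(607,136),(600,250),(50,223),(635,131),(630,240)])/5+[65,110]-.4
# image left=-y, up=-x
m=np.array([(-14,-80,28),(-14,80,28),(14,80,28),(14,-80,28),(-14,80,0),(14,80,0),(-14,-80,0)])/1e3
def place(m,v): return m@R.from_euler('z',v[2]).as_matrix().T+[v[0],v[1],v[3]]
f=lambda v:np.r_[(proj(W4,place(m,v),1)-a).ravel(),(proj(W1,place(m[:6],v),1)-b).ravel()]
r=least_squares(f,[.461,0,-.2,.012]);print(r.x,np.round(f(r.x),1))
print(wj([r.x[0],r.x[1],0]),r.x[2]-JT)
E
python3 fit3.py
```

```text
[ 0.46178521 -0.00098034 -0.20468313  0.00673026] [-0.4 -0.9 -0.6 -1.3  0.   0.1  0.2  0.3  0.4 -1.5  0.9  0.7 -0.3 -0.7
 -0.3  0.2 -0.4  0.1 -0.2  1.1 -0.5  1.2  0.6  0.4  0.4  0.8]
[-0.04998087 -0.08998122  0.        ] -0.09518313487681389
```

```bash
python3 -c "
from bench import env;from h import *
o=env.get_obs()
print(goal([.4618,-.001,.10],-.205,o))"
```

```text
(array([ 0.08377441, -0.01281412, -0.1889152 ]), array([-1.47498764, -0.00265346,  0.00630079]))
```

Call:
drive_tool([
  {"tx":0.0,"ty":-0.001,"tz":-0.02,"ax":0.18,"ay":0,"az":0,"hand":0.3},
  {"tx":0.0,"ty":-0.003,"tz":-0.04,"ax":0.36,"ay":0,"az":0,"hand":0.3},
  {"tx":0.01,"ty":-0.004,"tz":-0.07,"ax":0.54,"ay":0,"az":0,"hand":0.3},
  {"tx":0.02,"ty":-0.006,"tz":-0.1,"ax":0.72,"ay":0,"az":0,"hand":0.3},
  {"tx":0.03,"ty":-0.008,"tz":-0.13,"ax":0.9,"ay":0,"az":0,"hand":0.3},
  {"tx":0.04,"ty":-0.01,"tz":-0.16,"ax":1.08,"ay":0,"az":0,"hand":0.3},
  {"tx":0.05,"ty":-0.0128,"tz":-0.189,"ax":1.26,"ay":0,"az":0,"hand":0.3},
  {"tx":0.06,"ty":-0.0128,"tz":-0.189,"ax":1.44,"ay":0,"az":0,"hand":0.3},
  {"tx":0.07,"ty":-0.0128,"tz":-0.189,"ax":1.62,"ay":0,"az":0,"hand":0.3},
  {"tx":0.084,"ty":-0.0128,"tz":-0.189,"ax":1.667,"ay":0,"az":0,"hand":0.3},
  {"tx":0.084,"ty":-0.0128,"tz":-0.189,"ax":1.667,"ay":0,"az":0,"hand":0.3},
])

```text
time: 7.22
tool_pos: [0.4613, -0.001, 0.0991]
tool_rot: [0.705, 0.073, 0.702, -0.072]
force: [0.5, -0.5, 0.2]
grip_width: 0.0638
```

```bash
python3 snap.py 5 wrist,side,scene; python3 ov.py scene5 190 110 160 150 4 ; python3 -c "
from bench import env;from h import *
o=env.get_obs();print(o['joint_pos'].round(3),rot(o['tool_rot']).round(3))
print(goal([.4618,-.001,.0395],-.205,o))"
```

```text
7.225 [ 0.46131118 -0.00102802  0.09907881] [ 0.46163581 -0.4598698   0.239559  ] 0.06375179121121755
[-0.133  0.458  1.888  0.003  0.79   0.069] [[ 0.007  0.203  0.979]
 [ 0.001  0.979 -0.203]
 [-1.     0.003  0.006]]
(array([ 0.06062616, -0.00012131, -0.00060695]), array([ 0.00087029,  0.00609612, -0.00269518]))
```

View pics/wrist5.png

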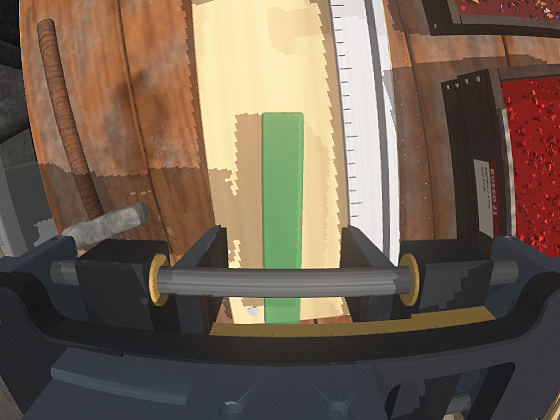

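View pics/scene5_ov.png

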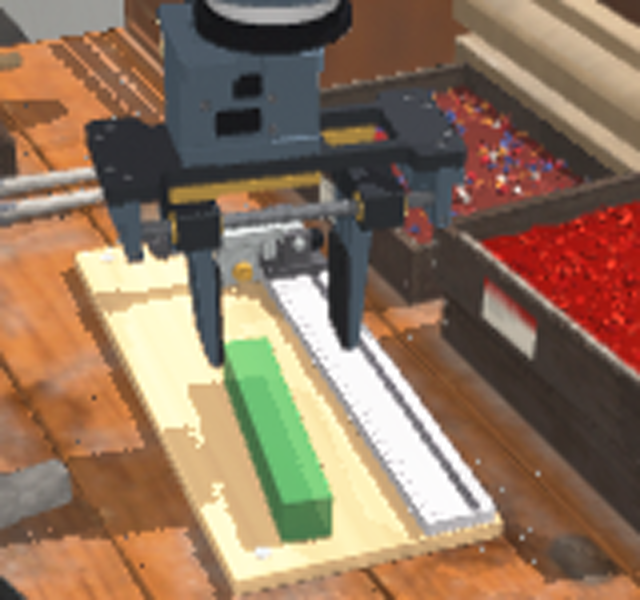

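The bar is parallel to the fingers and centred between them (columns 264–302, mid 283). I'll descend and grip lightly.

Call:
drive_tool([
  {"tx":0.03,"ty":0,"tz":-0.0006,"ax":0,"ay":0.006,"az":-0.003,"hand":0.3},
  {"tx":0.0605,"ty":0,"tz":-0.0006,"ax":0,"ay":0.006,"az":-0.003,"hand":0.3},
  {"tx":0.0605,"ty":0,"tz":-0.0006,"ax":0,"ay":0.006,"az":-0.003,"hand":0.3},
  {"tx":0.0605,"ty":0,"tz":-0.0006,"ax":0,"ay":0.006,"az":-0.003,"hand":0.9},
  {"tx":0.0605,"ty":0,"tz":-0.0006,"ax":0,"ay":0.006,"az":-0.003,"hand":0.9},
  {"tx":0.0605,"ty":0,"tz":-0.0006,"ax":0,"ay":0.006,"az":-0.003,"hand":0.9},
  {"tx":0.0605,"ty":0,"tz":-0.0006,"ax":0,"ay":0.006,"az":-0.003,"hand":0.9},
], grip_force=12)

```text
time: 8.25
tool_pos: [0.4618, -0.0009, 0.04]
tool_rot: [0.704, 0.072, 0.703, -0.072]
force: [-1.6, 0.8, 8.8]
grip_width: 0.028
```

```bash
cat > st.py <<'E'
from bench import env;from h import *
o=env.get_obs();print(o['time'],o['tool_pos'].round(4),'jig',wj(o['tool_pos']).round(4),o['force'].round(2),'jigF',(R.from_euler('z',-JT).as_matrix()@o['force']).round(2),'w',round(o['grip_width'],4),'zyaw',np.arctan2(*rot(o['tool_rot'])[[1,0],2]).round(4),'q6',o['joint_pos'][5].round(3), 'xax',rot(o['tool_rot'])[:,0].round(4))
E
python3 st.py; python3 -c "
from bench import env;from h import *
o=env.get_obs();t=wj(o['tool_pos']);print(goal(jw([-.016,t[1],t[2]]),JT,o))"
```

```text
8.25 [ 0.4618 -0.0009  0.04  ] jig [-0.05   -0.0899  0.04  ] [-1.59  0.77  8.84] jigF [-1.66  0.59  8.84] w 0.028 zyaw -0.2042 q6 0.073 xax [ 3.e-04 -3.e-04 -1.e+00]
(array([1.10216952e-05, 3.21119922e-03, 3.38250246e-02]), array([-0.09465188,  0.0003386 ,  0.00028988]))
```

Call:
drive_tool([
  {"tx":-0.0005,"ty":0,"tz":0.002,"ax":-0.02,"ay":0,"az":0,"hand":0.9},
  {"tx":-0.0005,"ty":0.001,"tz":0.006,"ax":-0.045,"ay":0,"az":0,"hand":0.9},
  {"tx":-0.0005,"ty":0.002,"tz":0.012,"ax":-0.07,"ay":0,"az":0,"hand":0.9},
  {"tx":-0.0005,"ty":0.003,"tz":0.018,"ax":-0.095,"ay":0,"az":0,"hand":0.9},
  {"tx":-0.0005,"ty":0.003,"tz":0.024,"ax":-0.095,"ay":0,"az":0,"hand":0.9},
  {"tx":-0.0005,"ty":0.003,"tz":0.029,"ax":-0.095,"ay":0,"az":0,"hand":0.9},
  {"tx":-0.0005,"ty":0.003,"tz":0.029,"ax":-0.095,"ay":0,"az":0,"hand":0.9},
])

```text
time: 9.12
tool_pos: [0.4912, -0.0039, 0.0405]
tool_rot: [0.706, 0.039, 0.706, -0.039]
force: [-0.8, -0.2, -2.8]
grip_width: 0.0276
```

```bash
python3 st.py;python3 snap.py 6 wrist,scene; python3 ov.py scene6 190 110 160 150 4
```

```text
9.125 [ 0.4912 -0.0039  0.0405] jig [-0.0204 -0.0897  0.0405] [-0.83 -0.24 -2.82] jigF [-0.8  -0.32 -2.82] w 0.0276 zyaw -0.1094 q6 -0.02 xax [ 6.e-04 -4.e-04 -1.e+00]
9.125 [ 0.49122115 -0.00391517  0.04049841] [-0.83366055 -0.23506011 -2.81859125] 0.0275805030145171
```

View pics/wrist6.png

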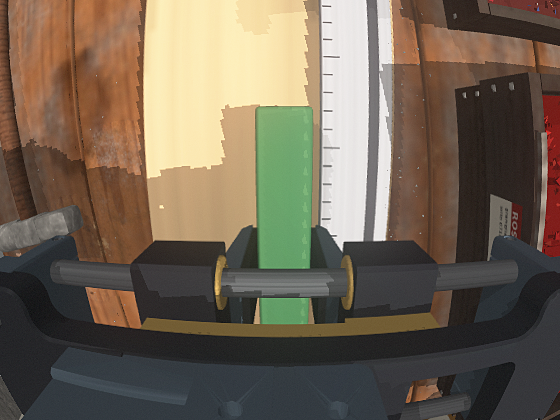

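View pics/scene6_ov.png

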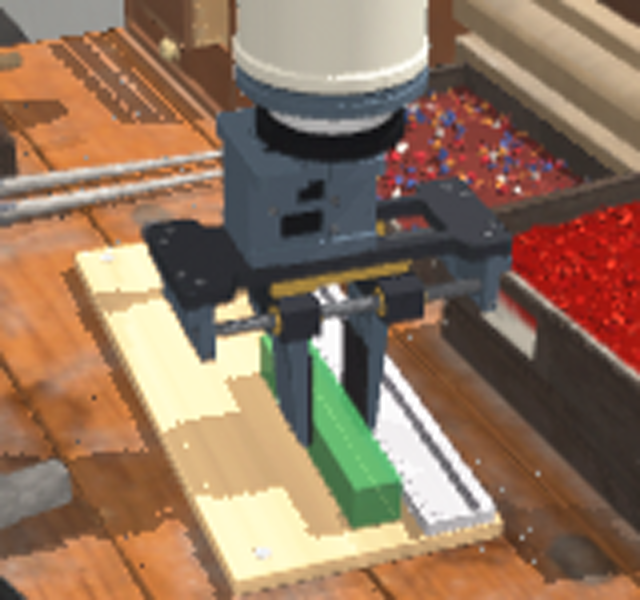

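The z force of −2.8 N equals the bar's weight, so my half-millimetre relief lifted the bar. I'll lower it a touch while closing on the fence.

Call:
drive_tool([
  {"tx":0.0002,"ty":0,"tz":0.002,"ax":0,"ay":0,"az":0,"hand":0.9},
  {"tx":0.0003,"ty":0,"tz":0.004,"ax":0,"ay":0,"az":0,"hand":0.9},
  {"tx":0.0003,"ty":0,"tz":0.005,"ax":0,"ay":0,"az":0,"hand":0.9},
  {"tx":0.0003,"ty":0,"tz":0.005,"ax":0,"ay":0,"az":0,"hand":0.9},
])

```text
time: 9.72
tool_pos: [0.4956, -0.0044, 0.0402]
tool_rot: [0.706, 0.038, 0.706, -0.039]
force: [0.1, -0.2, -3.1]
grip_width: 0.0281
```

```bash
python3 st.py
```

```text
9.725 [ 0.4956 -0.0044  0.0402] jig [-0.016  -0.0896  0.0402] [ 0.09 -0.23 -3.09] jigF [ 0.12 -0.21 -3.09] w 0.0281 zyaw -0.1092 q6 -0.02 xax [ 0.e+00 -3.e-04 -1.e+00]
```

Call:
drive_tool([
  {"tx":0.0003,"ty":0,"tz":0.0005,"ax":0,"ay":0,"az":0,"hand":0.9},
  {"tx":0.0003,"ty":0,"tz":0.0015,"ax":0,"ay":0,"az":0,"hand":0.9},
  {"tx":0.0003,"ty":0,"tz":0.0015,"ax":0,"ay":0,"az":0,"hand":0.9},
])

```text
time: 10.1
tool_pos: [0.4958, -0.0044, 0.04]
tool_rot: [0.705, 0.039, 0.707, -0.039]
force: [-7.1, 0.2, 9.9]
grip_width: 0.0281
```

```bash
python3 st.py
```

```text
10.1 [ 0.4958 -0.0044  0.04  ] jig [-0.0158 -0.0896  0.04  ] [-7.11  0.17  9.87] jigF [-7.09 -0.6   9.87] w 0.0281 zyaw -0.1092 q6 -0.019 xax [-2.2e-03 -1.0e-04 -1.0e+00]
```

Call:
drive_tool([
  {"tx":0,"ty":0.003,"tz":0.0005,"ax":0,"ay":0,"az":0,"hand":0.9},
  {"tx":0,"ty":0.009,"tz":0.0005,"ax":0,"ay":0,"az":0,"hand":0.9},
  {"tx":0,"ty":0.016,"tz":0.0005,"ax":0,"ay":0,"az":0,"hand":0.9},
  {"tx":0,"ty":0.023,"tz":0.0005,"ax":0,"ay":0,"az":0,"hand":0.9},
  {"tx":0,"ty":0.03,"tz":0.0005,"ax":0,"ay":0,"az":0,"hand":0.9},
  {"tx":0,"ty":0.036,"tz":0.0005,"ax":0,"ay":0,"az":0,"hand":0.9},
  {"tx":0,"ty":0.04,"tz":0.0005,"ax":0,"ay":0,"az":0,"hand":0.9},
  {"tx":0,"ty":0.04,"tz":0.0005,"ax":0,"ay":0,"az":0,"hand":0.9},
])

```text
time: 11.1
tool_pos: [0.5007, 0.0358, 0.04]
tool_rot: [0.705, 0.039, 0.707, -0.038]
force: [1.3, 2.2, 1.4]
grip_width: 0.0277
```

```bash
python3 st.py; python3 -c "
from bench import env;print(env.get_obs()['moment'])"
```

```text
11.1 [0.5007 0.0358 0.04  ] jig [-0.0153 -0.0492  0.04  ] [1.31 2.23 1.4 ] jigF [1.06 2.36 1.4 ] w 0.0277 zyaw -0.1089 q6 0.061 xax [-2.1e-03  2.0e-04 -1.0e+00]
[ 0.38140171 -0.01789791 -0.01371028]
```

Call:
drive_tool([
  {"tx":0,"ty":0.003,"tz":0.001,"ax":0,"ay":0,"az":0,"hand":0.9},
  {"tx":0,"ty":0.008,"tz":0.0015,"ax":0,"ay":0,"az":0,"hand":0.9},
  {"tx":0,"ty":0.014,"tz":0.0015,"ax":0,"ay":0,"az":0,"hand":0.9},
  {"tx":0,"ty":0.02,"tz":0.0015,"ax":0,"ay":0,"az":0,"hand":0.9},
  {"tx":0,"ty":0.026,"tz":0.0015,"ax":0,"ay":0,"az":0,"hand":0.9},
  {"tx":0,"ty":0.03,"tz":0.0015,"ax":0,"ay":0,"az":0,"hand":0.9},
  {"tx":0,"ty":0.03,"tz":0.0015,"ax":0,"ay":0,"az":0,"hand":0.9},
])

```text
time: 11.98
tool_pos: [0.5049, 0.0656, 0.0401]
tool_rot: [0.705, 0.038, 0.707, -0.038]
force: [-3.8, -1.3, 6.1]
grip_width: 0.028
```

```bash
python3 st.py; python3 snap.py 7 wrist,side; python3 ov.py side7 205 155 100 90 6
```

```text
11.975 [0.5049 0.0656 0.0401] jig [-0.0144 -0.0191  0.0401] [-3.79 -1.26  6.06] jigF [-3.63 -1.67  6.06] w 0.028 zyaw -0.1087 q6 0.12 xax [-3.2e-03  1.0e-04 -1.0e+00]
11.975 [0.50490713 0.06555892 0.04005811] [-3.79434988 -1.26026323  6.06484068] 0.02795012692651825
```

View pics/wrist7.png

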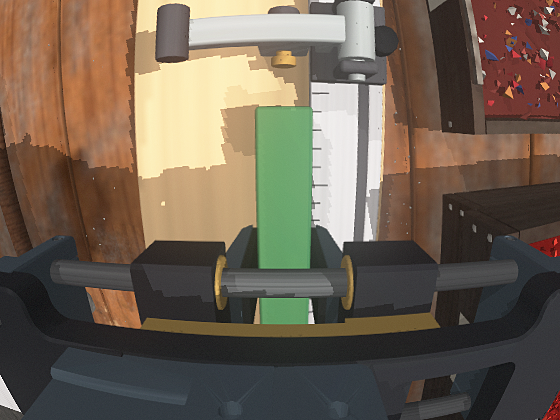

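View pics/side7_ov.png

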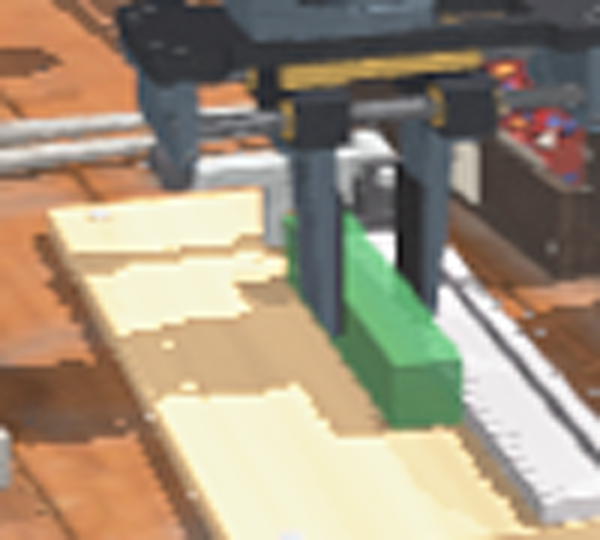

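```bash
python3 ov.py wrist7 240 40 100 200 3 ; python3 - <<'E'
from h import *
import pickle
W=pickle.load(open('pics/wrist7.pkl','rb'))
for u,z in [((285,67),.026),((283,106),.040),((312,106),.04),((256,107),.04)]: print(wj(onz(W,u,z,1)))
E
```

```text
[-0.01327627  0.08387457  0.026     ]
[-0.01418596  0.0621976   0.04      ]
[-0.0004525   0.06233947  0.04      ]
[-0.02698257  0.06181653  0.04      ]
```

View pics/wrist7_ov.png

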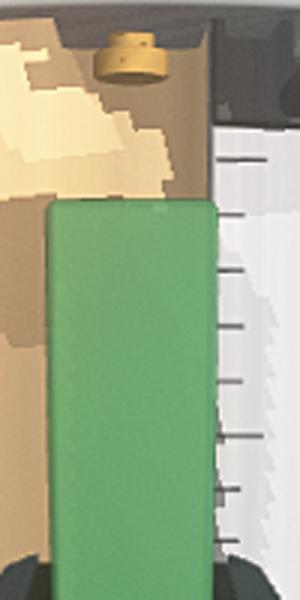

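```bash
python3 ov.py wrist7 335 75 60 170 3 ; cp pics/wrist7_ov.png pics/w7b.png; python3 ov.py wrist6 300 0 110 240 2.5 2>/dev/null || python3 ov.py wrist6 300 0 110 240 2
```

```text
(no output)
```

View pics/w7b.png

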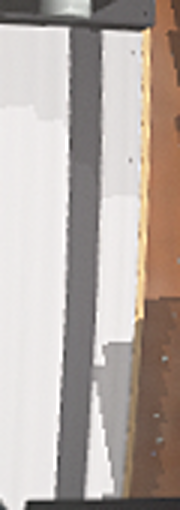

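View pics/wrist6_ov.png

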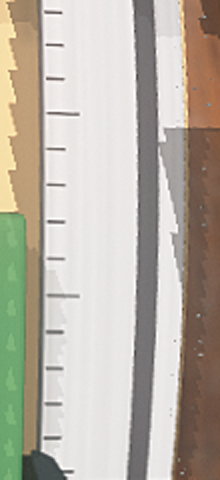

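```bash
python3 - <<'E'
from h import *
import pickle
def go(n,pts,z):
    W=pickle.load(open(f'pics/{n}.pkl','rb'))
    P=np.array([onz(W,u,z,1) for u in pts]); c=np.polyfit(P[:,1],P[:,0],1); print(n,'yaw',-np.arctan(c[0]),(np.polyval(c,P[:,1])-P[:,0])*1e3, [wj(q)[0].round(4) for q in P])
go('wrist6',[(300+a/2,b/2) for a,b in [(40,5),(42,100),(45,200),(45,300),(44,400)]],.022)
go('wrist7',[(335+a/3,75+b/3) for a,b in [(69,30),(70,150),(68,280),(63,400),(57,495)]],.022)
# bar edges in wrist7 top
go('wrist7',[(240+a/3,40+b/3) for a,b in [(217,210),(216,350),(213,540)]],.040)
go('wrist7',[(240+a/3,40+b/3) for a,b in [(47,210),(49,380),(51,540)]],.040)
E
```

```text
wrist6 yaw -0.0944966148221336 [-0.05554292  0.18461877 -0.15375397 -0.02403458  0.0487127 ] [np.float64(-0.0002), np.float64(0.0), np.float64(0.0008), np.float64(0.0011), np.float64(0.0014)]
wrist7 yaw -0.098983118007135 [ 0.11801718 -0.05532948 -0.13868744 -0.04926513  0.12526487] [np.float64(0.0258), np.float64(0.0262), np.float64(0.0265), np.float64(0.0267), np.float64(0.0267)]
wrist7 yaw -0.106098956541972 [-0.00497435  0.00850838 -0.00353402] [np.float64(-0.0003), np.float64(-0.0002), np.float64(-0.0001)]
wrist7 yaw -0.10939947506521508 [ 0.03833174 -0.07750657  0.03917483] [np.float64(-0.0271), np.float64(-0.027), np.float64(-0.0271)]
```

```bash
python3 - <<'E'
from bench import env;from h import *
o=env.get_obs();print(o['force'],o['moment'],o['tool_pos'])
E
```

```text
[-4.04381798  0.73897106  5.14130724] [-0.04434524  0.67606849  0.17130583] [0.50487513 0.06555178 0.04006261]
```

Call:
drive_tool([
  {"tx":-0.0001,"ty":0.002,"tz":0.002,"ax":0,"ay":0,"az":0,"hand":0.9},
  {"tx":-0.0001,"ty":0.004,"tz":0.0025,"ax":0,"ay":0,"az":0,"hand":0.9},
  {"tx":-0.0001,"ty":0.006,"tz":0.0025,"ax":0,"ay":0,"az":0,"hand":0.9},
  {"tx":-0.0001,"ty":0.006,"tz":0.0025,"ax":0,"ay":0,"az":0,"hand":0.9},
])

```text
time: 12.58
tool_pos: [0.5055, 0.0706, 0.0399]
tool_rot: [0.703, 0.038, 0.709, -0.039]
force: [-10.0, -10.7, 9.4]
grip_width: 0.0276
```

```bash
python3 st.py; python3 - <<'E'
from bench import env;from h import *
o=env.get_obs();print(o['force'],o['moment'],o['tool_pos'])
E
```

```text
12.575 [0.5055 0.0706 0.0399] jig [-0.0143 -0.0141  0.0399] [-10.04 -10.72   9.37] jigF [ -8.81 -11.75   9.37] w 0.0276 zyaw -0.1084 q6 0.131 xax [-8.1e-03 -9.0e-04 -1.0e+00]
[-10.03858936 -10.7160173    9.37418935] [-1.89782465  2.12934542  0.25535881] [0.50551559 0.07058464 0.03985701]
```

```bash
python3 -c "
from bench import env;from h import *
o=env.get_obs();t=wj(o['tool_pos']);print(goal(jw([-.0146,t[1]+.010,.0402]),JT,o))"
```

```text
(array([-0.00035848,  0.00999968, -0.00025826]), array([ 0.00114078, -0.00791508,  0.00175688]))
```

Call:
drive_tool([
  {"tx":-0.0002,"ty":0,"tz":-0.0003,"ax":-0.001,"ay":-0.008,"az":0.002,"hand":0.9},
  {"tx":-0.0002,"ty":0.002,"tz":-0.0003,"ax":-0.001,"ay":-0.008,"az":0.002,"hand":0.9},
  {"tx":-0.0002,"ty":0.004,"tz":-0.0003,"ax":-0.001,"ay":-0.008,"az":0.002,"hand":0.9},
  {"tx":-0.0002,"ty":0.006,"tz":-0.0003,"ax":-0.001,"ay":-0.008,"az":0.002,"hand":0.9},
  {"tx":-0.0002,"ty":0.008,"tz":-0.0003,"ax":-0.001,"ay":-0.008,"az":0.002,"hand":0.9},
  {"tx":-0.0002,"ty":0.01,"tz":-0.0003,"ax":-0.001,"ay":-0.008,"az":0.002,"hand":0.9},
])

```text
time: 13.32
tool_pos: [0.5064, 0.0807, 0.04]
tool_rot: [0.706, 0.038, 0.706, -0.038]
force: [-0.6, 0.8, -1.6]
grip_width: 0.028
```

```bash
python3 st.py;  python3 snap.py 8 wrist,side; python3 ov.py wrist8 240 40 100 200 3
```

```text
13.325 [0.5064 0.0807 0.04  ] jig [-0.0146 -0.0039  0.04  ] [-0.64  0.78 -1.6 ] jigF [-0.73  0.71 -1.6 ] w 0.028 zyaw -0.1073 q6 0.148 xax [ 2.e-04  3.e-04 -1.e+00]
13.325 [0.50636108 0.08073487 0.04003973] [-0.64345371  0.78267136 -1.60364022] 0.028017389550025865
```

View pics/wrist8_ov.png

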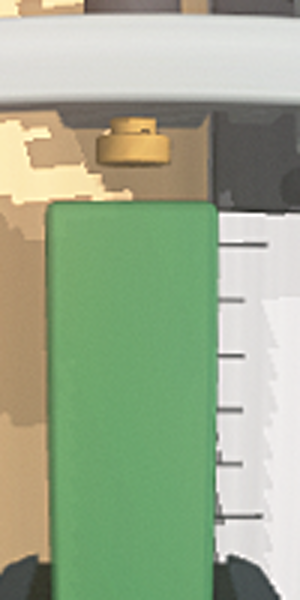

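Call:
drive_tool([
  {"tx":0,"ty":0.001,"tz":0.0002,"ax":0,"ay":0,"az":0,"hand":0.9},
  {"tx":0,"ty":0.002,"tz":0.0003,"ax":0,"ay":0,"az":0,"hand":0.9},
  {"tx":0,"ty":0.003,"tz":0.0003,"ax":0,"ay":0,"az":0,"hand":0.9},
  {"tx":0,"ty":0.004,"tz":0.0003,"ax":0,"ay":0,"az":0,"hand":0.9},
])

```text
time: 13.92
tool_pos: [0.5069, 0.0848, 0.04]
tool_rot: [0.706, 0.038, 0.706, -0.038]
force: [-2.6, -1.6, -1.1]
grip_width: 0.0281
```

Call:
drive_tool([
  {"tx":0,"ty":0.0003,"tz":0.0002,"ax":0,"ay":0,"az":0,"hand":0.9},
  {"tx":0,"ty":0.0007,"tz":0.0002,"ax":0,"ay":0,"az":0,"hand":0.9},
  {"tx":0,"ty":0.001,"tz":0.0002,"ax":0,"ay":0,"az":0,"hand":0.9},
])

```text
time: 14.3
tool_pos: [0.507, 0.0857, 0.0399]
tool_rot: [0.706, 0.038, 0.706, -0.038]
force: [-3.3, -3.1, -0.6]
grip_width: 0.0279
```

```bash
python3 st.py;  python3 snap.py 9 wrist; python3 ov.py wrist9 240 70 100 60 6
```

```text
14.3 [0.507  0.0857 0.0399] jig [-0.0145  0.0012  0.0399] [-3.28 -3.07 -0.59] jigF [-2.93 -3.41 -0.59] w 0.0279 zyaw -0.1072 q6 0.158 xax [-6.e-04  3.e-04 -1.e+00]
14.3 [0.50697918 0.08574294 0.03993801] [-3.28028531 -3.06816211 -0.58613476] 0.027880649006889024
```

View pics/wrist9_ov.png

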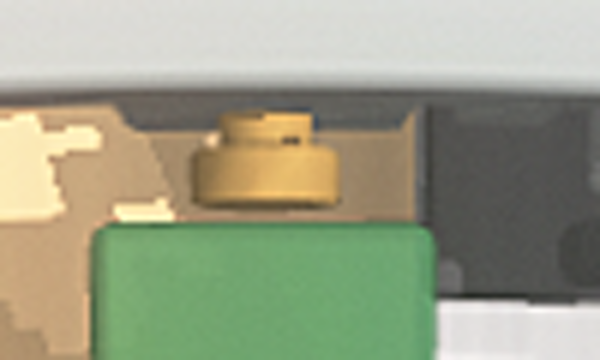

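Call:
drive_tool([
  {"tx":0,"ty":0.0003,"tz":0,"ax":0,"ay":0,"az":0,"hand":0.9},
  {"tx":0,"ty":0.0006,"tz":0,"ax":0,"ay":0,"az":0,"hand":0.9},
])

```text
time: 14.6
tool_pos: [0.507, 0.0864, 0.0399]
tool_rot: [0.706, 0.038, 0.706, -0.038]
force: [-2.4, -2.1, -1.8]
grip_width: 0.0279
```

Call:
drive_tool([
  {"tx":0,"ty":0.0003,"tz":0.0001,"ax":0,"ay":0,"az":0,"hand":0.9},
  {"tx":0,"ty":0.0006,"tz":0.0001,"ax":0,"ay":0,"az":0,"hand":0.9},
])

```text
time: 14.85
tool_pos: [0.5071, 0.087, 0.0399]
tool_rot: [0.706, 0.038, 0.706, -0.038]
force: [-4.3, -2.8, -1.0]
grip_width: 0.0282
```

Call:
drive_tool([
  {"tx":0,"ty":0.0003,"tz":0,"ax":0,"ay":0,"az":0,"hand":0.9},
  {"tx":0,"ty":0.0006,"tz":0,"ax":0,"ay":0,"az":0,"hand":0.9},
])

```text
time: 15.1
tool_pos: [0.5071, 0.0876, 0.0399]
tool_rot: [0.706, 0.038, 0.706, -0.038]
force: [-4.2, -2.1, -1.2]
grip_width: 0.0282
```

```bash
python3 st.py;  python3 snap.py 10 wrist; python3 ov.py wrist10 240 70 100 60 6
```

```text
15.1 [0.5071 0.0876 0.0399] jig [-0.0146  0.003   0.0399] [-4.17 -2.15 -1.17] jigF [-3.91 -2.59 -1.17] w 0.0282 zyaw -0.1071 q6 0.162 xax [-9.e-04  2.e-04 -1.e+00]
15.1 [0.50714772 0.08755632 0.03994186] [-4.17400733 -2.14779571 -1.17367434] 0.028225424637268112
```

View pics/wrist10_ov.png

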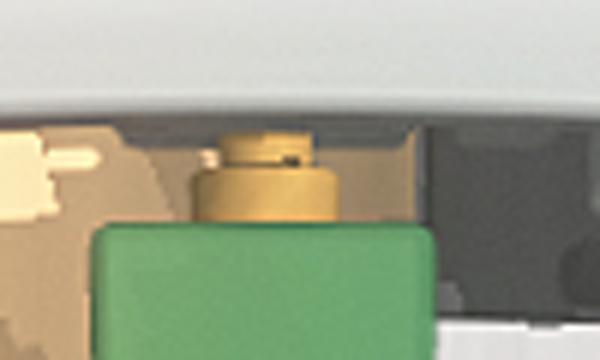

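Call:
drive_tool([
  {"tx":0,"ty":0.0003,"tz":0,"ax":0,"ay":0,"az":0,"hand":0.9},
  {"tx":0,"ty":0.0006,"tz":0,"ax":0,"ay":0,"az":0,"hand":0.9},
])

```text
time: 15.4
tool_pos: [0.5072, 0.0879, 0.0399]
tool_rot: [0.706, 0.038, 0.706, -0.038]
force: [-4.4, -9.8, -1.0]
grip_width: 0.0279
```

The Fy jump to −9.8 N means contact, about 7 N above the sliding drag. I'll ease slightly and hold about a second.

Call:
drive_tool([
  {"tx":0,"ty":0.0002,"tz":0,"ax":0,"ay":0,"az":0,"hand":0.9},
  {"tx":0,"ty":0.0002,"tz":0,"ax":0,"ay":0,"az":0,"hand":0.9},
  {"tx":0,"ty":0.0002,"tz":0,"ax":0,"ay":0,"az":0,"hand":0.9},
])

```text
time: 15.78
tool_pos: [0.5072, 0.0878, 0.04]
tool_rot: [0.706, 0.038, 0.706, -0.038]
force: [-3.4, -6.1, -1.5]
grip_width: 0.0278
```

```bash
python3 st.py
```

```text
15.775 [0.5072 0.0878 0.04  ] jig [-0.0145  0.0033  0.04  ] [-3.4  -6.07 -1.55] jigF [-2.72 -6.41 -1.55] w 0.0278 zyaw -0.1069 q6 0.163 xax [-9.e-04 -6.e-04 -1.e+00]
```

Call:
drive_tool([
  {"tx":0,"ty":0.0003,"tz":0.0002,"ax":0,"ay":0,"az":0,"hand":0.9},
  {"tx":0,"ty":0.0003,"tz":0.0002,"ax":0,"ay":0,"az":0,"hand":0.9},
  {"tx":0,"ty":0.0003,"tz":0.0002,"ax":0,"ay":0,"az":0,"hand":0.9},
  {"tx":0,"ty":0.0003,"tz":0.0002,"ax":0,"ay":0,"az":0,"hand":0.9},
  {"tx":0,"ty":0.0003,"tz":0.0002,"ax":0,"ay":0,"az":0,"hand":0.9},
  {"tx":0,"ty":0.0003,"tz":0.0002,"ax":0,"ay":0,"az":0,"hand":0.9},
  {"tx":0,"ty":0.0003,"tz":0.0002,"ax":0,"ay":0,"az":0,"hand":0.9},
  {"tx":0,"ty":0.0003,"tz":0.0002,"ax":0,"ay":0,"az":0,"hand":0.9},
])

```text
time: 16.77
tool_pos: [0.5072, 0.0879, 0.0399]
tool_rot: [0.706, 0.037, 0.707, -0.038]
force: [-4.3, -6.1, 0.0]
grip_width: 0.0276
```

```bash
python3 st.py;  python3 snap.py 11 wrist,scene,side; python3 ov.py scene11 200 120 130 130 4 "[(-28,185-92,40)]"; python3 ov.py wrist11 180 40 200 200 3
```

```text
16.775 [0.5072 0.0879 0.0399] jig [-0.0145  0.0033  0.0399] [-4.27 -6.14  0.01] jigF [-3.58 -6.57  0.01] w 0.0276 zyaw -0.1068 q6 0.164 xax [-1.4e-03 -9.0e-04 -1.0e+00]
16.775 [0.50722193 0.08787764 0.03992987] [-4.2733091  -6.1411746   0.01243398] 0.02757208069494787
(-28, 93, 40) [244.1 172. ]
```

View pics/wrist11_ov.png

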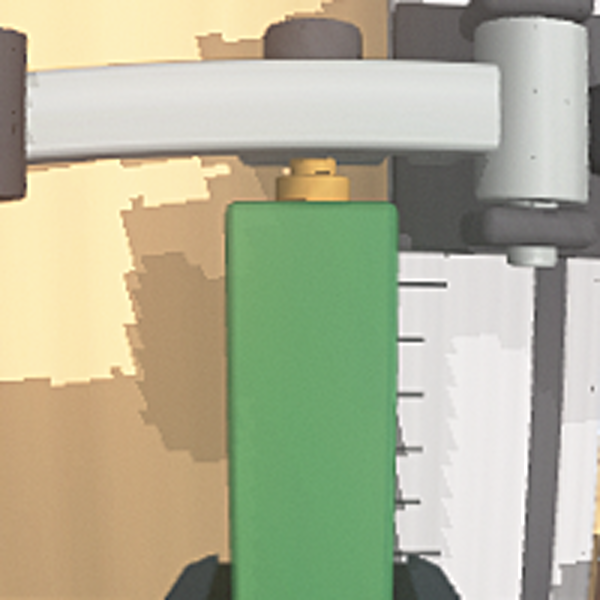

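View pics/scene11_ov.png

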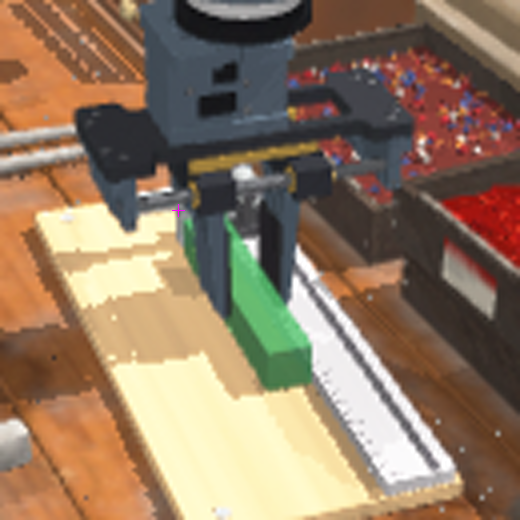

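Call:
drive_tool([
  {"tx":0,"ty":0.0003,"tz":0.0002,"ax":0,"ay":0,"az":0,"hand":0.9},
  {"tx":0,"ty":0.0004,"tz":0.0002,"ax":0,"ay":0,"az":0,"hand":0.9},
  {"tx":0,"ty":0.0004,"tz":0.0002,"ax":0,"ay":0,"az":0,"hand":0.9},
  {"tx":0,"ty":0.0004,"tz":0.0002,"ax":0,"ay":0,"az":0,"hand":0.9},
  {"tx":0,"ty":0.0004,"tz":0.0002,"ax":0,"ay":0,"az":0,"hand":0.9},
])

```text
time: 17.55
tool_pos: [0.5072, 0.0879, 0.0399]
tool_rot: [0.705, 0.037, 0.707, -0.038]
force: [-6.1, -7.4, 0.1]
grip_width: 0.0278
```

```bash
python3 st.py
```

```text
17.55 [0.5072 0.0879 0.0399] jig [-0.0145  0.0033  0.0399] [-6.05 -7.43  0.06] jigF [-5.2  -8.05  0.06] w 0.0278 zyaw -0.1068 q6 0.165 xax [-0.0018 -0.0014 -1.    ]
```

Call:
drive_tool([
  {"tx":0,"ty":0.0004,"tz":0.0001,"ax":0,"ay":0,"az":0,"hand":0.9},
  {"tx":0,"ty":0.0004,"tz":0.0001,"ax":0,"ay":0,"az":0,"hand":0.9},
  {"tx":0,"ty":0.0004,"tz":0.0001,"ax":0,"ay":0,"az":0,"hand":0.9},
  {"tx":0,"ty":0.0004,"tz":0.0001,"ax":0,"ay":0,"az":0,"hand":0.9},
  {"tx":0,"ty":0.0004,"tz":0.0001,"ax":0,"ay":0,"az":0,"hand":0.9},
  {"tx":0,"ty":0.0004,"tz":0.0001,"ax":0,"ay":0,"az":0,"hand":0.9},
  {"tx":0,"ty":0.0004,"tz":0.0001,"ax":0,"ay":0,"az":0,"hand":0.9},
  {"tx":0,"ty":0.0004,"tz":0.0001,"ax":0,"ay":0,"az":0,"hand":0.9},
])

```text
time: 18.55
tool_pos: [0.5073, 0.0879, 0.0399]
tool_rot: [0.705, 0.037, 0.707, -0.038]
force: [-4.0, -7.4, 0.1]
grip_width: 0.0272
```

```bash
python3 st.py
```

```text
18.55 [0.5073 0.0879 0.0399] jig [-0.0145  0.0033  0.0399] [-4.03 -7.44  0.07] jigF [-3.2  -7.83  0.07] w 0.0272 zyaw -0.1066 q6 0.165 xax [-0.0021 -0.0019 -1.    ]
```

Call:
drive_tool([
  {"tx":0,"ty":0,"tz":0,"ax":0,"ay":0,"az":0,"hand":0.9},
  {"tx":0,"ty":0,"tz":0,"ax":0,"ay":0,"az":0,"hand":0.9},
  {"tx":0,"ty":0,"tz":0,"ax":0,"ay":0,"az":0,"hand":0.5},
  {"tx":0,"ty":0,"tz":0,"ax":0,"ay":0,"az":0,"hand":0.4},
  {"tx":0,"ty":0,"tz":0,"ax":0,"ay":0,"az":0,"hand":0.4},
  {"tx":0,"ty":0,"tz":0,"ax":0,"ay":0,"az":0,"hand":0.4},
  {"tx":-0.02,"ty":0,"tz":0,"ax":0,"ay":0,"az":0,"hand":0.4},
  {"tx":-0.06,"ty":0,"tz":0,"ax":0,"ay":0,"az":0,"hand":0.4},
  {"tx":-0.11,"ty":0,"tz":0,"ax":0,"ay":0,"az":0,"hand":0.4},
  {"tx":-0.11,"ty":0,"tz":0,"ax":0,"ay":0,"az":0,"hand":0.4},
])

```text
time: 19.8
tool_pos: [0.5094, 0.0883, 0.1532]
tool_rot: [0.708, 0.037, 0.705, -0.038]
force: [-0.3, 0.5, -1.1]
grip_width: 0.0546
```

```bash
python3 st.py;  python3 snap.py 12 wrist,scene,side; python3 ov.py wrist12 150 40 200 200 3
```

```text
19.8 [0.5094 0.0883 0.1532] jig [-0.0124  0.0039  0.1532] [-0.27  0.49 -1.06] jigF [-0.32  0.46 -1.06] w 0.0546 zyaw -0.1066 q6 0.165 xax [ 0.004  -0.0015 -1.    ]
19.8 [0.50942354 0.08827879 0.15321625] [-0.26731793  0.48838353 -1.06186892] 0.0546422778787534
```

View pics/wrist12_ov.png

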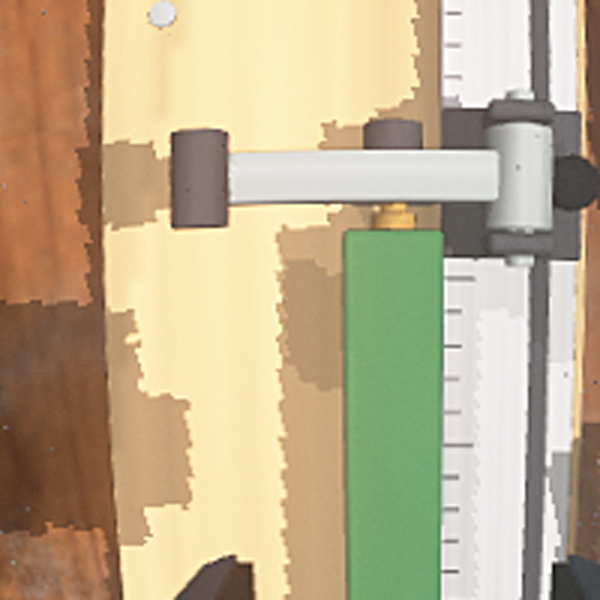

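```bash
python3 - <<'E'
from h import *
from bench import env
import pickle
W=pickle.load(open('pics/wrist12.pkl','rb'))
k=onz(W,(216.0,99.0),.052,1);print('knob',k,wj(k),'vs',jw(knob(0)))
o=env.get_obs()
for c in (jw(knob(0)),): print(goal([c[0],c[1],.15],JT+np.pi/2,o))
E
```

```text
knob [0.46735729 0.18808963 0.052     ] [-0.06510398  0.09856531  0.052     ] vs [0.46739886 0.18751635 0.052     ]
(array([-0.00064695,  0.09464886, -0.05001294]), array([-1.56799751e+00, -3.84035766e-03, -3.43083399e-04]))
```

Call:
drive_tool([
  {"tx":0,"ty":0.012,"tz":-0.006,"ax":-0.18,"ay":0,"az":0,"hand":0.4},
  {"tx":0,"ty":0.024,"tz":-0.012,"ax":-0.36,"ay":0,"az":0,"hand":0.4},
  {"tx":0,"ty":0.036,"tz":-0.018,"ax":-0.54,"ay":0,"az":0,"hand":0.4},
  {"tx":0,"ty":0.048,"tz":-0.024,"ax":-0.72,"ay":0,"az":0,"hand":0.4},
  {"tx":0,"ty":0.06,"tz":-0.03,"ax":-0.9,"ay":0,"az":0,"hand":0.4},
  {"tx":0,"ty":0.072,"tz":-0.036,"ax":-1.08,"ay":0,"az":0,"hand":0.4},
  {"tx":0,"ty":0.084,"tz":-0.042,"ax":-1.26,"ay":0,"az":0,"hand":0.4},
  {"tx":0,"ty":0.0946,"tz":-0.05,"ax":-1.44,"ay":0,"az":0,"hand":0.4},
  {"tx":0,"ty":0.0946,"tz":-0.05,"ax":-1.568,"ay":-0.004,"az":0,"hand":0.4},
  {"tx":0,"ty":0.0946,"tz":-0.05,"ax":-1.568,"ay":-0.004,"az":0,"hand":0.4},
  {"tx":0,"ty":0.0946,"tz":-0.05,"ax":-1.568,"ay":-0.004,"az":0,"hand":0.4},
])

```text
time: 21.32
tool_pos: [0.4671, 0.1873, 0.1487]
tool_rot: [0.527, -0.471, 0.528, 0.471]
force: [0.0, 0.0, 0.7]
grip_width: 0.0547
```

```bash
python3 st.py; python3 - <<'E'
from h import *
from bench import env
o=env.get_obs();c=jw(knob(0));print(goal([c[0],c[1],.050],JT+np.pi/2,o)); print(rot(o['tool_rot']).round(3))
E
python3 snap.py 13 wrist,side; python3 ov.py wrist13 150 150 250 150 3 "[knob(0)*1e3]"
```

```text
21.325 [0.4671 0.1873 0.1487] jig [-0.0652  0.0977  0.1487] [0.04 0.01 0.66] jigF [0.04 0.01 0.66] w 0.0547 zyaw 1.458 q6 -1.196 xax [-0.0013 -0.     -1.    ]
(array([ 0.09869613, -0.00034879,  0.00030514]), array([-0.00326002, -0.00019131, -0.00128504]))
[[-0.001 -0.994  0.113]
 [-0.     0.113  0.994]
 [-1.     0.001 -0.   ]]
21.325 [0.4671461  0.1872571  0.14869656] [0.04077946 0.00616574 0.65527407] 0.05471993394477442
[-65.  98.  52.] [282.9 215.5]
```

View pics/wrist13_ov.png

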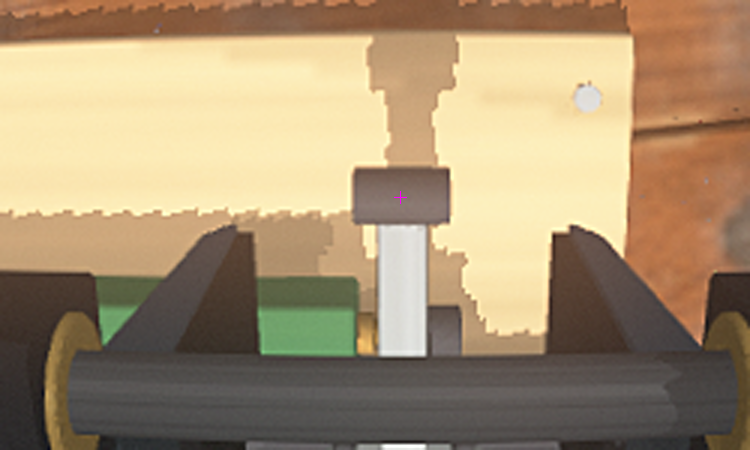

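Call:
drive_tool([
  {"tx":0.045,"ty":0,"tz":0.0003,"ax":0,"ay":0,"az":0,"hand":0.4},
  {"tx":0.08,"ty":0,"tz":0.0003,"ax":0,"ay":0,"az":0,"hand":0.4},
  {"tx":0.097,"ty":0,"tz":0.0003,"ax":0,"ay":0,"az":0,"hand":0.4},
  {"tx":0.097,"ty":0,"tz":0.0003,"ax":0,"ay":0,"az":0,"hand":0.6},
  {"tx":0.097,"ty":0,"tz":0.0003,"ax":0,"ay":0,"az":0,"hand":0.9},
  {"tx":0.097,"ty":0,"tz":0.0003,"ax":0,"ay":0,"az":0,"hand":0.9},
  {"tx":0.097,"ty":0,"tz":0.0003,"ax":0,"ay":0,"az":0,"hand":0.9},
  {"tx":0.097,"ty":0,"tz":0.0003,"ax":0,"ay":0,"az":0,"hand":0.9},
], grip_force=15)

```text
time: 22.42
tool_pos: [0.4677, 0.1873, 0.0528]
tool_rot: [0.527, -0.472, 0.527, 0.471]
force: [-0.3, -5.5, 4.8]
grip_width: 0.0259
```

```bash
python3 st.py; python3 - <<'E'
from h import *
for t in np.arange(0,1.61,.1): d=knob(t)-knob(0); print(t.round(2),round(-d[2],4),round(-d[0],4))
E
```

```text
22.425 [0.4677 0.1873 0.0528] jig [-0.0646  0.0978  0.0528] [-0.27 -5.54  4.81] jigF [ 0.34 -5.53  4.81] w 0.0259 zyaw 1.4592 q6 -1.196 xax [ 6.e-04 -2.e-04 -1.e+00]
0.0 -0.0 -0.0
0.1 -0.0085 -0.001
0.2 -0.0168 -0.0029
0.3 -0.0249 -0.0056
0.4 -0.0326 -0.009
0.5 -0.04 -0.0133
0.6 -0.0469 -0.0182
0.7 -0.0533 -0.0239
0.8 -0.0592 -0.0301
0.9 -0.0643 -0.0369
1.0 -0.0688 -0.0441
1.1 -0.0725 -0.0518
1.2 -0.0754 -0.0598
1.3 -0.0775 -0.068
1.4 -0.0788 -0.0765
1.5 -0.0792 -0.085
1.6 -0.0788 -0.0935
```

Call:
drive_tool([
  {"tx":-0.0085,"ty":-0.001,"tz":0,"ax":0,"ay":0,"az":0,"hand":0.9},
  {"tx":-0.0168,"ty":-0.0029,"tz":0,"ax":0,"ay":0,"az":0,"hand":0.9},
  {"tx":-0.0249,"ty":-0.0056,"tz":0,"ax":0,"ay":0,"az":0,"hand":0.9},
  {"tx":-0.0326,"ty":-0.009,"tz":0,"ax":0,"ay":0,"az":0,"hand":0.9},
  {"tx":-0.04,"ty":-0.0133,"tz":0,"ax":0,"ay":0,"az":0,"hand":0.9},
  {"tx":-0.0469,"ty":-0.0182,"tz":0,"ax":0,"ay":0,"az":0,"hand":0.9},
  {"tx":-0.0533,"ty":-0.0239,"tz":0,"ax":0,"ay":0,"az":0,"hand":0.9},
  {"tx":-0.0592,"ty":-0.0301,"tz":0,"ax":0,"ay":0,"az":0,"hand":0.9},
  {"tx":-0.0643,"ty":-0.0369,"tz":0,"ax":0,"ay":0,"az":0,"hand":0.9},
  {"tx":-0.0688,"ty":-0.0441,"tz":0,"ax":0,"ay":0,"az":0,"hand":0.9},
  {"tx":-0.0725,"ty":-0.0518,"tz":0,"ax":0,"ay":0,"az":0,"hand":0.9},
  {"tx":-0.0754,"ty":-0.0598,"tz":0,"ax":0,"ay":0,"az":0,"hand":0.9},
])

```text
time: 23.92
tool_pos: [0.5275, 0.1807, 0.1287]
tool_rot: [0.527, -0.471, 0.527, 0.471]
force: [-4.7, -0.9, -0.1]
grip_width: 0.0257
```

```bash
python3 st.py
```

```text
23.925 [0.5275 0.1807 0.1287] jig [-0.0045  0.0978  0.1287] [-4.71 -0.86 -0.11] jigF [-4.59 -1.37 -0.11] w 0.0257 zyaw 1.4591 q6 -1.236 xax [ 4.e-04  0.e+00 -1.e+00]
```

Call:
drive_tool([
  {"tx":-0.0021,"ty":-0.0082,"tz":0,"ax":0,"ay":0,"az":0,"hand":0.9},
  {"tx":-0.0034,"ty":-0.0167,"tz":0,"ax":0,"ay":0,"az":0,"hand":0.9},
  {"tx":-0.0038,"ty":-0.0252,"tz":0,"ax":0,"ay":0,"az":0,"hand":0.9},
  {"tx":-0.0037,"ty":-0.031,"tz":0,"ax":0,"ay":0,"az":0,"hand":0.9},
  {"tx":-0.0037,"ty":-0.031,"tz":0,"ax":0,"ay":0,"az":0,"hand":0.9},
  {"tx":-0.0037,"ty":-0.031,"tz":0,"ax":0,"ay":0,"az":0,"hand":0.4},
  {"tx":-0.0037,"ty":-0.031,"tz":0,"ax":0,"ay":0,"az":0,"hand":0.4},
  {"tx":-0.0037,"ty":-0.031,"tz":0,"ax":0,"ay":0,"az":0,"hand":0.4},
  {"tx":-0.03,"ty":-0.031,"tz":0,"ax":0,"ay":0,"az":0,"hand":0.4},
  {"tx":-0.08,"ty":-0.031,"tz":0,"ax":0,"ay":0,"az":0,"hand":0.4},
  {"tx":-0.11,"ty":-0.031,"tz":0,"ax":0,"ay":0,"az":0,"hand":0.4},
])

```text
time: 25.3
tool_pos: [0.5587, 0.1774, 0.241]
tool_rot: [0.528, -0.472, 0.526, 0.471]
force: [-0.0, -0.3, -1.0]
grip_width: 0.0549
```

```bash
python3 st.py; python3 snap.py 14 wrist,side,scene; python3 ov.py wrist14 130 110 200 110 4 "[knob(1.55)*1e3,(-28,83,40),(0,83,40),(-28,-77,40),(0,-77,40)]"; python3 ov.py side14 200 130 130 130 4
```

```text
25.3 [0.5587 0.1774 0.241 ] jig [0.0269 0.0979 0.241 ] [-0.01 -0.27 -1.  ] jigF [ 0.02 -0.27 -1.  ] w 0.0549 zyaw 1.4593 q6 -1.254 xax [ 2.5e-03  5.0e-04 -1.0e+00]
25.3 [0.55874059 0.17736876 0.24097063] [-0.00995768 -0.26590204 -0.99508922] 0.054866189789169274
[ 24.23114222  98.         131.10638892] [282.6 207.6]
(-28, 83, 40) [269.  140.8]
(0, 83, 40) [269.2 166.1]
(-28, -77, 40) [133.6 145.8]
(0, -77, 40) [135.1 169.3]
```

View pics/wrist14_ov.png

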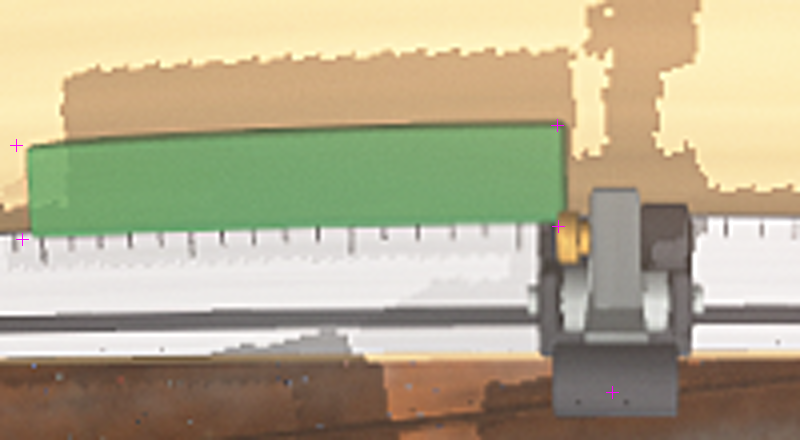

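View pics/side14_ov.png

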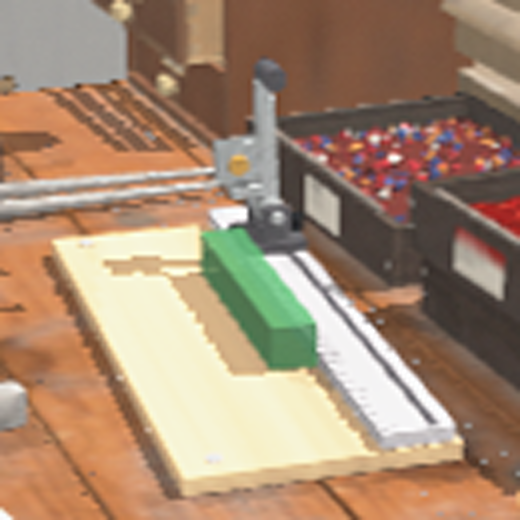

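The stop is upright with the knob on the predicted mark at (283,207). The bar lies flush along the fence, with its end at about (271,141–165) just below the raised screw. The gripper is clear, so I'm handing in.

```bash
python3 - <<'E'
import cv2,numpy as np
a=cv2.imread('pics/scene0.png').astype(int);b=cv2.imread('pics/scene14.png').astype(int)
print('offcut diff',abs(a-b)[285:345,265:315].mean(),'tumbler diff',abs(a-b)[260:335,330:375].mean())
from bench import env
print(env.finish_job())
E
```

```text
offcut diff 6.198555555555555 tumbler diff 4.995259259259259
the job is handed in; nothing more can be done
None
```

```bash
python3 - <<'E'
import cv2,numpy as np
a=cv2.imread('pics/scene0.png');b=cv2.imread('pics/scene14.png')
print('static ref (vise)',abs(a.astype(int)-b)[330:390,220:280].mean())
for n,(x,y,w,h) in {'offcut':(265,285,50,60),'tumbler':(330,260,45,75)}.items():
    print(n,cv2.phaseCorrelate(np.float64(cv2.cvtColor(a,6)[y:y+h,x:x+w]),np.float64(cv2.cvtColor(b,6)[y:y+h,x:x+w])))
E
```

```text
static ref (vise) 4.74462962962963
offcut ((0.0023074569194641015, -0.07053318594343239), 0.9461332206876646)
tumbler ((0.5016468660022717, 0.4883850893760595), 0.9748400602553846)
```

The job is handed in at about 25 s of the 72 s allowed; no verdict came back.

**What I did**
- **Stop down:** I pinched the knob and swung it down. It reached the end stop with 34 N at the wrist, at the expected height.
- **Bar gauged:** I gripped the bar with 12 N, squared it to the fence and slid it along. The force along the fence jumped from about 2.6 N to about 10 N when the bar met the gauge screw. I eased off and held for about 2–3 s at 6.4–8 N total. After fence and bed friction, I estimate roughly 4–6 N on the screw.
- **Stop up:** I let go of the bar, lifted clear, swung the stop back to about 1.55 rad and withdrew the gripper.

**Last checks**
- **Bar position:** The wrist view shows the stop upright and the bar lying flush and parallel to the fence. Its centre is about 93–95 mm short of the hinge, inside the 87–103 mm window.
- **Gripper:** It is open and well above the work, with no load on it.
- **Bystanders:** Image comparison of the offcut and tumbler shows shifts of no more than 0.7 pixel. I take that as noise, so neither was moved.

**Checks that disagreed or fell short**
- **Fence angle:** Estimates ranged from −0.095 to −0.114 rad by camera, and the force contacts suggested about −0.13 rad. In the pictures the bar sits flush.
- **Bar height:** Camera triangulation put the bar's underside about 5 mm too low. I used the force readings and the given height instead.
- **Hard press while sliding:** For a moment I pressed the bar with about 10 N on both fence and bed. I eased off about 16 mm before the stop.
- **Bar slightly lifted:** Part of the slide and the first touch were made with part of the bar's weight carried by the gripper, a lift of at most about 0.5 mm.

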